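# Count the round plinths on the bench scale

## Task

Count the round plinths: press TARE (the left key) on the scale while its tub is still empty, then get every round plinth into the tub - those lying loose on the cutting mat, and those in the two-section dish, which you tip out into the tub over the side of their own section so that the oblong ones stay in the dish. With all of them in the tub press COUNT (middle key) and then PRINT (right key), one key at a time, and leave the tub on the scale's platform and the dish standing level on the cutting mat with all the oblong plinths together in their own section, the one that lies loose on the mat included; do not disturb the paints and tools.

Things in the scene. Friction and masses are not known exactly. Their poses are not given: they have to be found in the camera images.
- dish: off-white two-section dish on the mat, any yaw, 0.11-0.18 kg. Origin: centre of underside. 120 (x) x 152 (y) mm, floor 3 mm. A divider (4 mm thick, 28 high) along x parts two sections; end walls 24 high at x = +-58. Each section: floor from y = 2 to 40, then a flared side rising at 18 degrees to a low lip at y = +-76, z = 15. A lug at each end, in line with the divider
- lug (a point): centre of the lug at the dish's +x end, 83 mm from its middle and 23 mm above its underside; its twin is at -x. A lug is 42 mm long (x), 16 wide (y), 18 high (z = 14 to 32 above the underside), free at both sides: pinch it across its width from above. One lug carries the loaded dish with a firm grip (about 50 N)
- tub: open metal weighing tub standing loose on the scale's platform, 180 (x) x 150 (y) x 50 mm high, walls and floor 3 mm, about 0.4 kg. Origin: centre of its underside, z up, x and y along its sides
- scale: bench counting scale, fixed, 275 (x) x 220 (y) mm; its key panel is at its -x end, towards the robot, the top of the panel 48 mm and the steel platform (180 x 200 mm, centre 42 mm to +x of the origin) 65 mm above the table. Origin: centre of its underside on the table, z up
- key_tare (a joint): travel (m) of the TARE key, the leftmost (+y) of the three keys in a row on the scale's panel as seen from the robot: 0 up, 0.004 fully pressed; spring return, about 1.2 N to start and 4 N to bottom. It counts as pressed beyond 0.0025
- key_count (a joint): travel of the COUNT key, the middle one, same kind
- key_print (a joint): travel of the PRINT key, the rightmost (-y) one, same kind
- key_tare_top (a point): centre of the top face of the TARE key: cap 22 x 26 mm, standing 7 mm above the panel, keys 46 mm apart; moves down as pressed
- key_count_top (a point): the same point of the COUNT key
- key_print_top (a point): the same point of the PRINT key
- mat: dark green cutting mat with a fine grid, fixed flat on the table, 300 (x) x 450 (y) mm, 3 mm thick. Origin: centre of its underside
- round1: grey cast round plinth, stepped disc 26 mm diameter (24 mm upper half), 14 mm high, 20 g, in the dish at the start, with the others in the section on its +y side. Smooth: it slides on the dish at about 20 degrees of slope, so it leaves over the flared side once the dish is rolled 45 degrees or more about the divider's line. Origin: its centre, z along its axis. Absent in some starts
- round2: grey cast round plinth, stepped disc 26 mm diameter (24 mm upper half), 14 mm high, 20 g, in the dish at the start; as round1
- round3: grey cast round plinth, stepped disc 26 mm diameter (24 mm upper half), 14 mm high, 20 g, in the dish at the start; as round1
- stray1: round plinth of the same kind, lying flat by itself on the cutting mat beside the dish. Origin: its centre, 7 mm above the mat. Absent in some starts
- stray2: round plinth of the same kind, lying flat by itself on the cutting mat beside the dish; as stray1
- stray3: round plinth of the same kind, lying flat by itself on the cutting mat beside the dish; as stray1
- oblong1: grey cast oblong plinth 40 (x) x 17 (y) x 14 mm, 20 g, in the dish's other section (-y side); the divider holds it back while the dish is tipped up to about 75 degrees the other way. Origin: its centre. Absent in some starts
- oblong2: grey cast oblong plinth 40 (x) x 17 (y) x 14 mm, 20 g, in the dish's other section; as oblong1
- oblong3: oblong plinth of the same kind, lying flat by itself on the mat among the stray round ones. Origin: its centre, 7 mm above the mat
- drop1: paint dropper bottle on the mat's far left corner, 29 mm diameter, 79 mm high, loose bystander. Origin: centre of its underside
- jar: small amber paint jar beyond the gap between scale and mat, 34 mm diameter, 42 mm high, loose bystander. Origin: centre of its underside
- brush_pot: amber glass pot with a brush in it, beyond the mat, loose bystander. Origin: centre of its underside
- knife: yellow craft knife, 150 mm, left of the mat, loose bystander. Origin: centre of its underside
Mind the look-alikes: they are no part of the job. Leave any blue look-alike of the oblong3 alone.

How it is judged:
By the outcome, as a careful person would: the job done as asked, in the order asked, and still so for the second after the job is handed in, with the robot touching nothing.
Of round1, round2, round3 only 2 to 3 are there at a start; the rules pass over those that are not, and their reading is None.
Of stray1, stray2, stray3 only 2 to 3 are there at a start; the rules pass over those that are not, and their reading is None.
Of oblong1, oblong2 only 1 to 2 are there at a start; the rules pass over those that are not, and their reading is None.
At some moment in a run one of stray1, stray2, stray3, oblong3 may be knocked a few centimetres aside while the robot is not near it.
It also fails if it takes over 208 s, if anything falls off the work surface, if the arm or the gripper's body presses on something with over 40 N, if the wrist force passes 120 N, or if a joint passes its speed limit or range.

## Robot

A 6-joint arm with a two-finger parallel gripper is mounted at the origin on the work surface. World frame = base frame: x ahead of the robot, y to its left, z up, the work surface at z = 0. Lengths are in m, angles in rad, forces in N, time in s.
With the tool pointing down it reaches from about 0.375 to 0.9 m from the base axis. Payload 3.1 kg.
Tool frame: the origin (TCP) lies on the front face of the gripper's body, between the roots of the fingers; the fingertips stand 73 mm ahead of it and the grasp point (between the pads) lies 54 mm ahead of it (manip.tips_ahead is the distance from the TCP to the fingertips, in m); z points along the fingers, y is the line along which they close (so a half turn about z gives the same grasp; the last joint's range is limited). The gripper opens to 85 mm and grips with 20 to 120 N. Pads are 22 mm wide; open, the fingers measure 114 mm over their backs; the gripper's body (76 mm by 85 mm) begins 54 mm behind the grasp point. The pads swing forward as they close: fully open they stand 13 mm farther back than shut.
Start: joints at [-1.468, 0.527, 1.433, -0, 1.181, -0.178], TCP at [0.174, -0.6, 0.304] pointing down, gripper open.
Joint ranges: [-3.08, 3.08], [-0.75, 2.2], [0.22, 2.44], [-1.43, 4.57], [0, 2.65], [-2.85, 2.85]. Speed limits (rad/s): [2.79, 2.79, 3.14, 3.14, 3.14, 3.14].

## Interface

Orientations are given as a unit quaternion [x, y, z, w].
In Python, from station import sense, eyes, workorder, manip gives the robot as it stands.
- The arm moves only by the shell command python3 -m inch 'ROWS' [OPENING] [FORCE]. ROWS is JSON, a list of rows, each an object of numbers: "dx", "dy", "dz": the shift along the tool's x, y, z in cm; "wx", "wy", "wz": the turn, a rotation vector about the tool's x, y, z in degrees. In form: [{"dx": .., "dy": .., "dz": .., "wx": .., "wy": .., "wz": ..}, ...]. A call has 1 to 10 rows; each row shifts and turns the commanded pose from where the row before left it, along the tool's axes as they then stand; what a row does not reach is not made up. A row lasts 1/8 s, in which the tool goes at most 62.5 mm and 10.7 degrees, less where a joint would pass 70% of its speed; a pose out of reach is approached as far as the arm can. A call with a gripper value outside its range is refused whole. OPENING is the opening, from 0 (shut) to 1 (fully open), set as the call begins (- or left out, the last holds). The fingers move at their own pace and stop on an object; FORCE is the grip in N (left out, the last holds). Time passes only in rows, so rows that do not move let the fingers close. It gives the time, the measured TCP pose, the force, the opening and the grip force at its end, in the units of the state.
- sense(): the state, without advancing time (a new reading comes with each control period).
- eyes.snapshot(name): name is "scene" or "top"; returns the picture (400x640x3 uint8, red, green, blue); there is no depth.
- eyes.camera_params(name): a dict with "fx", "fy", "cx", "cy" (pixels), "rvec" (rotation vector, rad) and "tvec" (3), from world to camera coordinates, as OpenCV has them. Camera axes: x right, y down, z forward; pixel columns grow to the right and rows downward; lengths in m; the calibration is good to about 2 mm. A picture is of the moment at which its call begins. camera_params takes no time and is no camera call.
- workorder.sign_off(): hands the job in; it is judged then, once.
The state is a dict: "t": time; "q": joint angles; "qd": joint speeds; "tau": joint torques, N m; "tcp_pos": TCP position; "tool_rot": TCP orientation; "force": force on the tool from outside, world axes, zero at the start; "ft_torque": the same for the moment, N m; "finger_gap": opening from 0.0 (shut) to 1.0 (fully open); "gripper_force": force on a finger pad.
Only numpy, scipy, OpenCV 4.12 (cv2) and the standard library are available. Lean on these libraries where they do the work, as an engineer would, in place of code of your own. Each camera call takes 0.05 s, during which the arm holds its last target. There are 200 camera calls.

## Working session

There is one attempt and no reset: what is moved stays moved. The work goes in short steps, Python scripts to look and compute and a shell command to move; the robot and the scene stay as the last step left them, time stands still between calls to the robot, and variables do not carry over. Pictures are saved under pics/ and viewed, at most 14 in all, crops included, and the job is handed in when it is done.

```bash
ls; mkdir -p pics; python3 - <<'E'
from station import sense, eyes, workorder, manip
import cv2
s=sense(); print(s['t'],s['tcp_pos'],s['tool_rot'],s['finger_gap'],manip.tips_ahead)
for n in('scene','top'):
    print(n,eyes.camera_params(n)); im=eyes.snapshot(n); cv2.imwrite(f'pics/{n}0.png',im[:,:,::-1])
E
```

```text
pics
0.0 [ 0.1737672  -0.59978148  0.30293217] [ 9.90088438e-01  1.40441113e-01  1.91957842e-05 -1.08537555e-03] 0.9998766350342052 0.0726
scene {'fx': 452.56252410133834, 'fy': 452.56252410133834, 'cx': 320.04942699676633, 'cy': 202.60314327178563, 'rvec': array([ 1.58571004,  1.70398388, -0.86812104]), 'tvec': array([-0.10648831, -0.25658496,  1.5407722 ])}
top {'fx': 440.5416726745467, 'fy': 440.5416726745467, 'cx': 323.0302394349636, 'cy': 195.9136529133172, 'rvec': array([ 2.18787234, -2.15142117,  0.10013483]), 'tvec': array([0.11672997, 0.56394315, 1.03090244])}
```

View pics/top0.png

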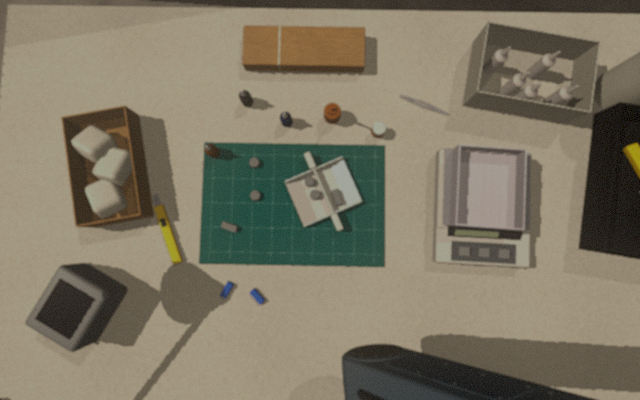

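View pics/scene0.png

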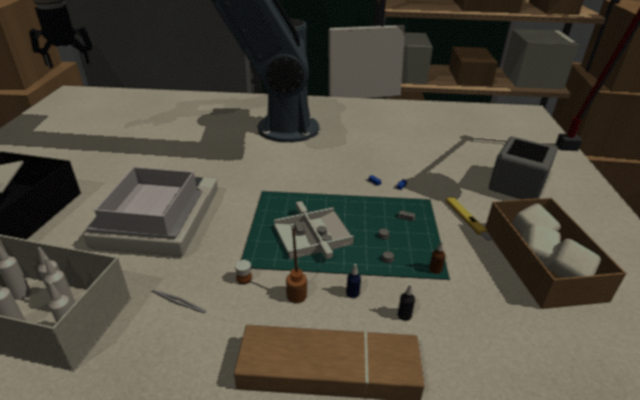

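```bash
cat > h.py <<'E'
import numpy as np, cv2
from station import sense, eyes, workorder, manip
from scipy.spatial.transform import Rotation as R
def ray(n,u,v,z):
    c=eyes.camera_params(n); M=cv2.Rodrigues(c['rvec'])[0]; o=-M.T@c['tvec']
    d=M.T@np.array([(u-c['cx'])/c['fx'],(v-c['cy'])/c['fy'],1]); return o+d*(z-o[2])/d[2]
def proj(n,p):
    c=eyes.camera_params(n); K=np.array([[c['fx'],0,c['cx']],[0,c['fy'],c['cy']],[0,0,1]])
    return cv2.projectPoints(np.array(p,float).reshape(-1,1,3),c['rvec'],c['tvec'],K,None)[0].reshape(-1,2)
def tool(p,yaw=None):
    """shift (cm, tool axes) to bring grasp/TCP at p; for the present pose"""
    s=sense(); M=R.from_quat(s['tool_rot']); return M.inv().apply(np.array(p)-s['tcp_pos'])*100
def st():
    s=sense(); M=R.from_quat(s['tool_rot']).as_matrix()
    print('t',round(s['t'],2),'tcp',np.round(s['tcp_pos'],4),'y-axis yaw',round(np.degrees(np.arctan2(M[1,1],M[0,1])),1),'z',np.round(M[:,2],3),'F',np.round(s['force'],1),'gap',round(s['finger_gap'],3),'gf',round(s['gripper_force'],1))
    return s
E
python3 - <<'E'
from h import *
im=cv2.imread('pics/top0.png')
a=cv2.resize(im[135:275,195:395],None,fx=4,fy=4,interpolation=cv2.INTER_CUBIC)
a=np.clip(a*1.6,0,255).astype(np.uint8); cv2.imwrite('pics/c1.png',a)
a=cv2.resize(im[140:270,430:535],None,fx=4.5,fy=4.5,interpolation=cv2.INTER_CUBIC)
a=np.clip(a*1.3,0,255).astype(np.uint8); cv2.imwrite('pics/c2.png',a)
# grey blobs on mat
hsv=cv2.cvtColor(im,cv2.COLOR_BGR2HSV)
print('px',[ (p,hsv[p[1],p[0]]) for p in [(254,162),(255,195),(229,227),(290,160),(312,182)]])
m=((hsv[...,1]<90)&(hsv[...,2]>60)).astype(np.uint8); m2=np.zeros_like(m); m2[148:262,206:380]=m[148:262,206:380]
n,l,s,c=cv2.connectedComponentsWithStats(m2)
for i in range(1,n):
    if s[i,4]>15:
        p=c[i]; pts=cv2.findNonZero((l==i).astype(np.uint8)); print(s[i],p.round(1),ray('top',*p,0.010).round(4),cv2.minAreaRect(pts))
E
```

```text
px [((254, 162), array([ 16,  53, 106], dtype=uint8)), ((255, 195), array([ 15,  37, 110], dtype=uint8)), ((229, 227), array([ 20,  42, 110], dtype=uint8)), ((290, 160), array([ 79, 121,  76], dtype=uint8)), ((312, 182), array([ 20,  51, 104], dtype=uint8))]
[231 148   8  10  22] [234.4 153. ] [0.6663 0.3468 0.01  ] ((234.26832580566406, 153.0854034423828), (9.526599884033203, 4.372865676879883), 51.34019470214844)
[367 148  13  13  53] [373.9 154.7] [0.6678 0.0026 0.01  ] ((373.8219299316406, 153.80824279785156), (11.23595142364502, 10.533703804016113), 20.556045532226562)
[ 283  150   81   83 3922] [323.1 190.4] [0.5773 0.1264 0.01  ] ((323.1206970214844, 190.6795196533203), (81.91311645507812, 77.72289276123047), 8.365886688232422)
[248 152  12  17 126] [253.6 161.3] [0.6463 0.2986 0.01  ] ((253.9500274658203, 160.1500244140625), (10.75174331665039, 16.127614974975586), 18.43494987487793)
[206 154  14   7  27] [212.  157.7] [0.6538 0.4017 0.01  ] ((211.8500213623047, 157.9499969482422), (13.597792625427246, 4.427188396453857), 18.434947967529297)
[372 178   8   8  21] [375.3 181.5] [ 0.6011 -0.0011  0.01  ] ((375.72637939453125, 182.20753479003906), (5.631782531738281, 7.417469501495361), 15.945395469665527)
[373 186   4   9  19] [374.6 189.8] [5.807e-01 4.000e-04 1.000e-02] ((374.5, 190.0), (8.0, 3.0), 90.0)
[249 189  12  13 106] [254.4 195. ] [0.5631 0.2942 0.01  ] ((254.50001525878906, 195.0), (11.180339813232422, 10.733125686645508), 63.43495178222656)
[220 220  19  14 161] [228.3 226.5] [0.4851 0.3549 0.01  ] ((228.50001525878906, 226.50001525878906), (17.70875358581543, 9.486830711364746), 18.43494987487793)
[371 252   9  10  25] [373.8 257.6] [0.4164 0.0015 0.01  ] ((373.2500305175781, 257.7500305175781), (9.899494171142578, 6.363961219787598), 45.0)
```

View pics/c1.png

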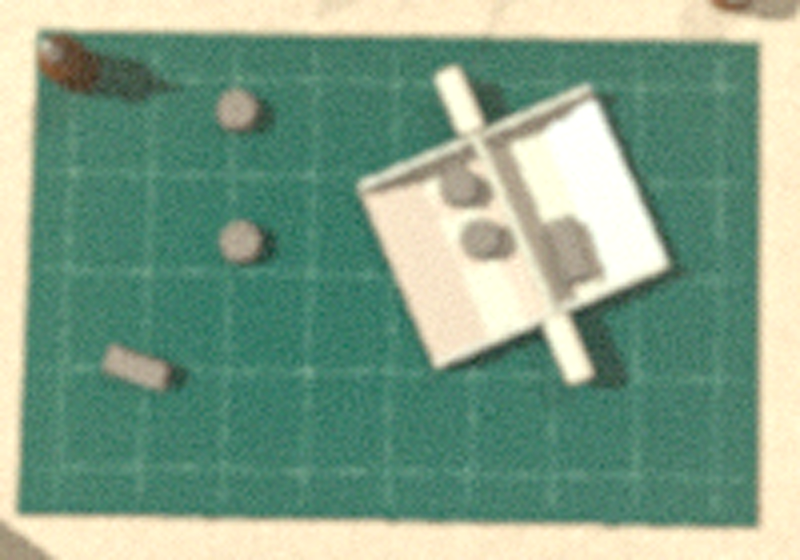

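View pics/c2.png

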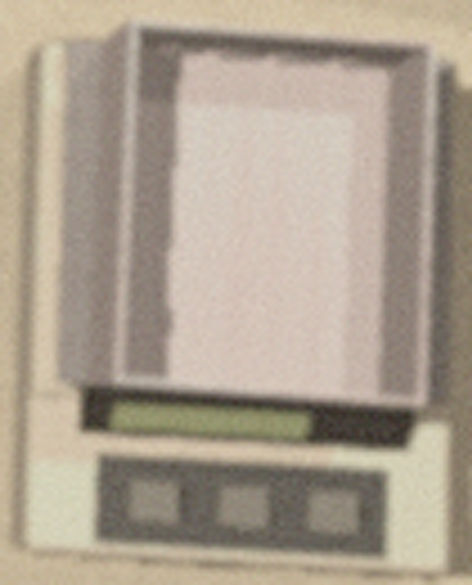

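The top view shows two strays at (254,162) and (255,195), the loose grey oblong at (229,227), and blue look-alikes at (228,290) and (257,296), which are off the mat and to be left alone. The dish is centred at about (324,190). Its left section holds two rounds at (311,182) and (317,195), and its right section holds the oblong block at (337,197). The keys are at (464,251), (484,252) and (504,253).

```bash
python3 - <<'E'
from h import *
for n,p in dict(tare=(155,500),count=(243,505),print=(333,510)).items(): print(n,ray('top',430+p[0]/4.5,140+p[1]/4.5,.055).round(4))
C=[ray('top',430+u/4.5,140+v/4.5,.115) for u,v in [(128,28),(432,45),(425,405),(118,378)]]
C=np.array(C);print('tub',C.round(3).tolist(),C.mean(0).round(4))
a=ray('top',195+449/4,135+70/4,.035);b=ray('top',195+580/4,135+381/4,.035)
d=a-b;print('dish',((a+b)/2).round(4),np.linalg.norm(d).round(4),'yaw',np.degrees(np.arctan2(d[1],d[0])).round(1))
u=d/np.linalg.norm(d);print('lug+',((a+b)/2+u*.083).round(4),'lug-',((a+b)/2-u*.083).round(4))
for n,p in dict(s1=(238,110),s2=(242,242),ob=(138,368)).items(): print(n,ray('top',195+p[0]/4,135+p[1]/4,.016).round(4))
e=[ray('top',195+p[0]/4,135+p[1]/4,.016) for p in [(108,355),(168,378)]];print('ob yaw',np.degrees(np.arctan2(*(e[0]-e[1])[[1,0]])))
k=np.array([.4785,-.18,.30]);print(tool(k));st()
E
```

```text
tare [ 0.4366 -0.2026  0.055 ]
count [ 0.4349 -0.2477  0.055 ]
print [ 0.4331 -0.2937  0.055 ]
tub [[0.669, -0.174, 0.115], [0.663, -0.323, 0.115], [0.486, -0.315, 0.115], [0.497, -0.167, 0.115]] [ 0.5789 -0.2447  0.115 ]
dish [0.5729 0.1253 0.035 ] 0.2025 yaw 23.7
lug+ [0.6489 0.1586 0.035 ] lug- [0.4969 0.0919 0.035 ]
s1 [0.6424 0.2954 0.016 ]
s2 [0.5613 0.2904 0.016 ]
ob [0.4839 0.3507 0.016 ]
ob yaw 70.1973023691993
[ 40.94538085 -31.85056925   0.37716401]
t 0.1 tcp [ 0.1738 -0.5998  0.303 ] y-axis yaw -73.9 z [-0.     0.002 -1.   ] F [-0.3  0.1  0.6] gap 0.996 gf 0.0
```

```bash
cat > g.py <<'E'
import sys; from h import *
st(); a=[float(v) for v in sys.argv[1:]]
if a: print('shift cm',tool(a).round(2))
E
python3 -m inch '[{"dx":3.63,"dy":-3.09},{"dx":3.63,"dy":-3.09},{"dx":3.63,"dy":-3.09},{"dx":3.63,"dy":-3.09},{"dx":3.63,"dy":-3.09},{"dx":3.63,"dy":-3.09},{"dx":3.63,"dy":-3.09},{"dx":3.63,"dy":-3.09},{"dx":3.63,"dy":-3.09},{"dx":3.63,"dy":-3.09}]' 0 30
python3 -m inch '[{"dz":4},{"dz":4},{"dz":3},{"dz":3},{}]'
python3 g.py .4366 -.2026 .1226
```

```text
t 0.1 tcp [ 0.1738 -0.5998  0.303 ] y-axis yaw -73.9 z [-0.     0.002 -1.   ] F [-0.3  0.1  0.6] gap 0.996 gf 0.0
shift cm [ 36.29 -30.81  18.11]invalid input at $[0]: expected keys dx, dy, dz, wx, wy, wz
invalid input at $[0]: expected keys dx, dy, dz, wx, wy, wz
```

```bash

python3 -m inch '[{"dx":3.63,"dy":-3.08,"dz":0,"wx":0,"wy":0,"wz":0},{"dx":3.63,"dy":-3.08,"dz":0,"wx":0,"wy":0,"wz":0},{"dx":3.63,"dy":-3.08,"dz":0,"wx":0,"wy":0,"wz":0},{"dx":3.63,"dy":-3.08,"dz":0,"wx":0,"wy":0,"wz":0},{"dx":3.63,"dy":-3.08,"dz":0,"wx":0,"wy":0,"wz":0},{"dx":3.63,"dy":-3.08,"dz":0,"wx":0,"wy":0,"wz":0},{"dx":3.63,"dy":-3.08,"dz":0,"wx":0,"wy":0,"wz":0},{"dx":3.63,"dy":-3.08,"dz":0,"wx":0,"wy":0,"wz":0},{"dx":3.63,"dy":-3.08,"dz":0,"wx":0,"wy":0,"wz":0},{"dx":3.63,"dy":-3.08,"dz":0,"wx":0,"wy":0,"wz":0}]' 0 30
python3 -m inch '[{"dx":0,"dy":0,"dz":4,"wx":0,"wy":0,"wz":0},{"dx":0,"dy":0,"dz":4,"wx":0,"wy":0,"wz":0},{"dx":0,"dy":0,"dz":4,"wx":0,"wy":0,"wz":0},{"dx":0,"dy":0,"dz":3,"wx":0,"wy":0,"wz":0},{"dx":0,"dy":0,"dz":0,"wx":0,"wy":0,"wz":0}]'
python3 g.py .4366 -.2026 .1226
```

```text
t: 1.35
tcp_pos: [0.4374, -0.2021, 0.3037]
tool_rot: [0.99, 0.14, -0.0, -0.0]
force: [0.3, -0.4, 0.3]
finger_gap: -0.003
gripper_force: 0.0
t: 1.98
tcp_pos: [0.4357, -0.2026, 0.152]
tool_rot: [0.99, 0.14, -0.002, -0.002]
force: [-0.1, -0.8, -0.2]
finger_gap: 0.001
gripper_force: 0.0
t 1.98 tcp [ 0.4357 -0.2026  0.152 ] y-axis yaw -73.9 z [-0.005  0.004 -1.   ] F [-0.1 -0.8 -0.2] gap 0.001 gf 0.0
shift cm [0.1  0.04 2.94]
```

```bash

python3 -m inch '[{"dx":0,"dy":0,"dz":1.2,"wx":0,"wy":0,"wz":0},{"dx":0,"dy":0,"dz":1.0,"wx":0,"wy":0,"wz":0},{"dx":0,"dy":0,"dz":0.4,"wx":0,"wy":0,"wz":0},{"dx":0,"dy":0,"dz":0.2,"wx":0,"wy":0,"wz":0},{"dx":0,"dy":0,"dz":0,"wx":0,"wy":0,"wz":0}]'
python3 g.py
```

```text
t: 2.6
tcp_pos: [0.4369, -0.2036, 0.1262]
tool_rot: [0.99, 0.141, 0.0, 0.0]
force: [-0.6, 0.0, 2.4]
finger_gap: 0.001
gripper_force: 1.0
t 2.6 tcp [ 0.4369 -0.2036  0.1262] y-axis yaw -73.8 z [ 0. -0. -1.] F [-0.6  0.   2.4] gap 0.001 gf 1.0
```

```bash

python3 -m inch '[{"dx":0,"dy":0,"dz":0.25,"wx":0,"wy":0,"wz":0},{"dx":0,"dy":0,"dz":0,"wx":0,"wy":0,"wz":0},{"dx":0,"dy":0,"dz":0,"wx":0,"wy":0,"wz":0}]'
python3 g.py
```

```text
t: 2.98
tcp_pos: [0.437, -0.2036, 0.1237]
tool_rot: [0.99, 0.14, 0.0, 0.0]
force: [-0.3, 0.8, 4.1]
finger_gap: -0.004
gripper_force: 2.4
t 2.98 tcp [ 0.437  -0.2036  0.1237] y-axis yaw -73.9 z [ 0. -0. -1.] F [-0.3  0.8  4.1] gap -0.004 gf 2.4
```

```bash

python3 -m inch '[{"dx":0,"dy":0,"dz":0.2,"wx":0,"wy":0,"wz":0},{"dx":0,"dy":0,"dz":0,"wx":0,"wy":0,"wz":0},{"dx":0,"dy":0,"dz":-1,"wx":0,"wy":0,"wz":0},{"dx":0,"dy":0,"dz":-4,"wx":0,"wy":0,"wz":0},{"dx":0,"dy":0,"dz":-5,"wx":0,"wy":0,"wz":0},{"dx":0,"dy":0,"dz":-5,"wx":0,"wy":0,"wz":0},{"dx":0,"dy":0,"dz":0,"wx":0,"wy":0,"wz":0}]'
python3 g.py .5613 .2904 .2
```

```text
t: 3.85
tcp_pos: [0.4386, -0.2047, 0.2749]
tool_rot: [0.99, 0.141, 0.003, 0.003]
force: [0.8, -0.7, -0.2]
finger_gap: 0.001
gripper_force: 0.0
t 3.85 tcp [ 0.4386 -0.2047  0.2749] y-axis yaw -73.8 z [ 0.007 -0.006 -1.   ] F [ 0.8 -0.7 -0.2] gap 0.001 gf 0.0
shift cm [ 25.52 -44.2    7.3 ]
```

```bash

python3 -m inch '[{"dx":2.55,"dy":-4.42,"dz":0,"wx":0,"wy":0,"wz":0},{"dx":2.55,"dy":-4.42,"dz":0,"wx":0,"wy":0,"wz":0},{"dx":2.55,"dy":-4.42,"dz":0,"wx":0,"wy":0,"wz":0},{"dx":2.55,"dy":-4.42,"dz":0,"wx":0,"wy":0,"wz":0},{"dx":2.55,"dy":-4.42,"dz":0,"wx":0,"wy":0,"wz":0},{"dx":2.55,"dy":-4.42,"dz":0,"wx":0,"wy":0,"wz":0},{"dx":2.55,"dy":-4.42,"dz":0,"wx":0,"wy":0,"wz":0},{"dx":2.55,"dy":-4.42,"dz":0,"wx":0,"wy":0,"wz":0},{"dx":2.55,"dy":-4.42,"dz":0,"wx":0,"wy":0,"wz":0},{"dx":2.55,"dy":-4.42,"dz":0,"wx":0,"wy":0,"wz":0}]' 0.6 30
python3 -m inch '[{"dx":0,"dy":0,"dz":0,"wx":0,"wy":0,"wz":0},{"dx":0,"dy":0,"dz":0,"wx":0,"wy":0,"wz":0}]'
python3 g.py .5613 .2904 .2
python3 - <<'E'
from h import *
im=eyes.snapshot('scene')[:,:,::-1]; cv2.imwrite('pics/s1.png',cv2.resize(im[130:330,230:480],None,fx=3,fy=3,interpolation=cv2.INTER_CUBIC))
im=eyes.snapshot('top')[:,:,::-1]; cv2.imwrite('pics/t1.png',im)
E
```

```text
t: 5.1
tcp_pos: [0.5585, 0.2935, 0.2694]
tool_rot: [0.99, 0.141, -0.001, 0.0]
force: [1.4, -1.0, -0.2]
finger_gap: 0.599
gripper_force: 0.0
t: 5.35
tcp_pos: [0.558, 0.2916, 0.2697]
tool_rot: [0.99, 0.141, -0.002, 0.001]
force: [-0.4, 0.0, -0.5]
finger_gap: 0.6
gripper_force: 0.0
t 5.35 tcp [0.558  0.2916 0.2697] y-axis yaw -73.8 z [-0.003 -0.001 -1.   ] F [-0.4  0.  -0.5] gap 0.6 gf 0.0
shift cm [0.31 0.21 6.96]
```

View pics/s1.png

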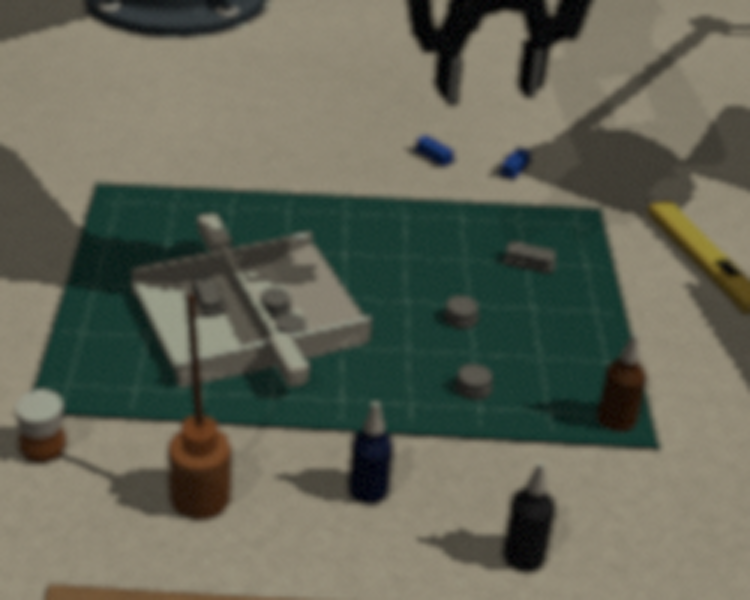

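The scene crop shows both strays at (461,312) and (475,380), and the loose grey oblong at (529,257). The blue look-alikes are off the mat at (435,150) and (516,162), and nothing has moved. Next I go for the nearer stray.

```bash

python3 -c "
from h import *
for u,v in [(461,312),(475,380)]: print(ray('scene',230+u/3,130+v/3,.010).round(4))"
python3 -m inch '[{"dx":0.3,"dy":0.2,"dz":4,"wx":0,"wy":0,"wz":0},{"dx":0,"dy":0,"dz":4,"wx":0,"wy":0,"wz":0},{"dx":0,"dy":0,"dz":4,"wx":0,"wy":0,"wz":0},{"dx":0,"dy":0,"dz":3.5,"wx":0,"wy":0,"wz":0},{"dx":0,"dy":0,"dz":2.5,"wx":0,"wy":0,"wz":0},{"dx":0,"dy":0,"dz":1,"wx":0,"wy":0,"wz":0},{"dx":0,"dy":0,"dz":0,"wx":0,"wy":0,"wz":0}]'
python3 g.py .5613 .2904 .078
```

```text
[0.5665 0.2908 0.01  ]
[0.6453 0.2969 0.01  ]
t: 6.32
tcp_pos: [0.5623, 0.29, 0.0812]
tool_rot: [0.99, 0.14, -0.001, 0.0]
force: [-0.2, 0.5, 0.3]
finger_gap: 0.598
gripper_force: 0.0
t 6.33 tcp [0.5623 0.29   0.0812] y-axis yaw -73.9 z [-0.001 -0.    -1.   ] F [-0.2  0.5  0.3] gap 0.598 gf 0.0
shift cm [-0.08 -0.07  0.32]
```

```bash

python3 -m inch '[{"dx":0.2,"dy":0,"dz":0.3,"wx":0,"wy":0,"wz":0},{"dx":0,"dy":0,"dz":0,"wx":0,"wy":0,"wz":0}]'
python3 -m inch '[{"dx":0,"dy":0,"dz":0,"wx":0,"wy":0,"wz":0},{"dx":0,"dy":0,"dz":0,"wx":0,"wy":0,"wz":0},{"dx":0,"dy":0,"dz":0,"wx":0,"wy":0,"wz":0},{"dx":0,"dy":0,"dz":0,"wx":0,"wy":0,"wz":0}]' 0.1 30
python3 -m inch '[{"dx":0,"dy":0,"dz":-2,"wx":0,"wy":0,"wz":0},{"dx":0,"dy":0,"dz":-5,"wx":0,"wy":0,"wz":0},{"dx":0,"dy":0,"dz":-5,"wx":0,"wy":0,"wz":0},{"dx":0,"dy":0,"dz":-5,"wx":0,"wy":0,"wz":0},{"dx":0,"dy":0,"dz":0,"wx":0,"wy":0,"wz":0}]'
python3 g.py .56 -.245 .2
```

```text
t: 6.58
tcp_pos: [0.565, 0.2916, 0.0794]
tool_rot: [0.99, 0.14, 0.001, -0.0]
force: [-0.1, 0.1, 0.0]
finger_gap: 0.598
gripper_force: 0.0
t: 7.08
tcp_pos: [0.5645, 0.2916, 0.0791]
tool_rot: [0.99, 0.14, 0.0, -0.0]
force: [-0.7, -0.1, 5.5]
finger_gap: 0.279
gripper_force: 29.5
t: 7.7
tcp_pos: [0.5666, 0.2923, 0.2544]
tool_rot: [0.99, 0.141, 0.006, -0.001]
force: [-0.4, -0.5, -0.9]
finger_gap: 0.285
gripper_force: 29.5
t 7.7 tcp [0.5666 0.2923 0.2544] y-axis yaw -73.8 z [ 0.011  0.003 -1.   ] F [-0.4 -0.5 -0.9] gap 0.285 gf 29.5
shift cm [-15.64  51.43   5.25]
```

```bash

python3 -m inch '[{"dx":-1.56,"dy":5.14,"dz":0,"wx":0,"wy":0,"wz":0},{"dx":-1.56,"dy":5.14,"dz":0,"wx":0,"wy":0,"wz":0},{"dx":-1.56,"dy":5.14,"dz":0,"wx":0,"wy":0,"wz":0},{"dx":-1.56,"dy":5.14,"dz":0,"wx":0,"wy":0,"wz":0},{"dx":-1.56,"dy":5.14,"dz":0,"wx":0,"wy":0,"wz":0},{"dx":-1.56,"dy":5.14,"dz":0,"wx":0,"wy":0,"wz":0},{"dx":-1.56,"dy":5.14,"dz":0,"wx":0,"wy":0,"wz":0},{"dx":-1.56,"dy":5.14,"dz":0,"wx":0,"wy":0,"wz":0},{"dx":-1.56,"dy":5.14,"dz":0,"wx":0,"wy":0,"wz":0},{"dx":-1.56,"dy":5.14,"dz":0,"wx":0,"wy":0,"wz":0}]'
python3 -m inch '[{"dx":0,"dy":0,"dz":4,"wx":0,"wy":0,"wz":0},{"dx":0,"dy":0,"dz":4,"wx":0,"wy":0,"wz":0},{"dx":0,"dy":0,"dz":1.5,"wx":0,"wy":0,"wz":0},{"dx":0,"dy":0,"dz":0,"wx":0,"wy":0,"wz":0}]'
python3 -m inch '[{"dx":0,"dy":0,"dz":0,"wx":0,"wy":0,"wz":0},{"dx":0,"dy":0,"dz":0,"wx":0,"wy":0,"wz":0},{"dx":0,"dy":0,"dz":-4,"wx":0,"wy":0,"wz":0},{"dx":0,"dy":0,"dz":-5,"wx":0,"wy":0,"wz":0},{"dx":0,"dy":0,"dz":-1,"wx":0,"wy":0,"wz":0},{"dx":0,"dy":0,"dz":0,"wx":0,"wy":0,"wz":0}]' 0.6
python3 g.py .644 .296 .25
```

```text
t: 8.95
tcp_pos: [0.5565, -0.2471, 0.2476]
tool_rot: [0.99, 0.14, -0.001, -0.001]
force: [0.2, -0.7, 0.2]
finger_gap: 0.287
gripper_force: 29.6
t: 9.45
tcp_pos: [0.5567, -0.2451, 0.1523]
tool_rot: [0.99, 0.141, -0.001, -0.001]
force: [0.1, -0.2, 0.4]
finger_gap: 0.281
gripper_force: 29.6
t: 10.2
tcp_pos: [0.5576, -0.2457, 0.2549]
tool_rot: [0.99, 0.141, 0.001, 0.001]
force: [-0.3, 0.4, -0.5]
finger_gap: 0.599
gripper_force: 0.0
t 10.2 tcp [ 0.5576 -0.2457  0.2549] y-axis yaw -73.8 z [ 0.002 -0.002 -1.   ] F [-0.3  0.4 -0.5] gap 0.599 gf 0.0
shift cm [ 23.37 -49.63   0.42]
```

```bash
cat > mat.py <<'E'
from h import *
import sys
im=eyes.snapshot('top')[:,:,::-1].copy(); cv2.imwrite(sys.argv[1],im)
hsv=cv2.cvtColor(im,cv2.COLOR_BGR2HSV)
m=((hsv[...,1]<90)&(hsv[...,2]>60)).astype(np.uint8); m2=np.zeros_like(m); m2[148:262,206:380]=m[148:262,206:380]
n,l,s,c=cv2.connectedComponentsWithStats(m2)
for i in range(1,n):
    if s[i,4]>60: print('px',c[i].round(1),s[i,4],ray('top',*c[i],0.016).round(4),np.round(cv2.minAreaRect(cv2.findNonZero((l==i).astype(np.uint8)))[1:][0],1))
E
python3 mat.py pics/t2.png
python3 -m inch '[{"dx":2.34,"dy":-4.96,"dz":0,"wx":0,"wy":0,"wz":0},{"dx":2.34,"dy":-4.96,"dz":0,"wx":0,"wy":0,"wz":0},{"dx":2.34,"dy":-4.96,"dz":0,"wx":0,"wy":0,"wz":0},{"dx":2.34,"dy":-4.96,"dz":0,"wx":0,"wy":0,"wz":0},{"dx":2.34,"dy":-4.96,"dz":0,"wx":0,"wy":0,"wz":0},{"dx":2.34,"dy":-4.96,"dz":0,"wx":0,"wy":0,"wz":0},{"dx":2.34,"dy":-4.96,"dz":0,"wx":0,"wy":0,"wz":0},{"dx":2.34,"dy":-4.96,"dz":0,"wx":0,"wy":0,"wz":0},{"dx":2.34,"dy":-4.96,"dz":0,"wx":0,"wy":0,"wz":0},{"dx":2.34,"dy":-4.96,"dz":0,"wx":0,"wy":0,"wz":0}]'
python3 -m inch '[{"dx":0,"dy":0,"dz":4,"wx":0,"wy":0,"wz":0},{"dx":0,"dy":0,"dz":4,"wx":0,"wy":0,"wz":0},{"dx":0,"dy":0,"dz":0,"wx":0,"wy":0,"wz":0}]'
python3 g.py .644 .296 .08
python3 - <<'E'
from h import *
im=eyes.snapshot('scene')[:,:,::-1]; cv2.imwrite('pics/s2.png',cv2.resize(im[130:330,80:480],None,fx=2,fy=2,interpolation=cv2.INTER_CUBIC))
E
```

```text
px [221.7 155.7] 189 [0.658  0.3764 0.016 ] [15.8 30.4]
px [374.8 153.9] 62 [0.6686 0.0013 0.016 ] [12. 10.]
px [323.9 190.9] 4105 [0.5752 0.1243 0.016 ] [90.8 70.7]
px [253.9 161.4] 137 [0.6451 0.2971 0.016 ] [11.6 15.8]
px [228.7 226.6] 172 [0.4849 0.3527 0.016 ] [20.1  9.4]
t: 11.5
tcp_pos: [0.6433, 0.2973, 0.2508]
tool_rot: [0.99, 0.14, -0.002, 0.0]
force: [0.4, 0.4, 0.9]
finger_gap: 0.597
gripper_force: 0.0
t: 11.88
tcp_pos: [0.6406, 0.295, 0.1672]
tool_rot: [0.99, 0.141, -0.006, 0.001]
force: [-1.3, -0.3, -0.5]
finger_gap: 0.595
gripper_force: 0.0
t 11.88 tcp [0.6406 0.295  0.1672] y-axis yaw -73.8 z [-0.012 -0.004 -1.   ] F [-1.3 -0.3 -0.5] gap 0.595 gf 0.0
shift cm [0.47 0.   8.72]
```

View pics/s2.png

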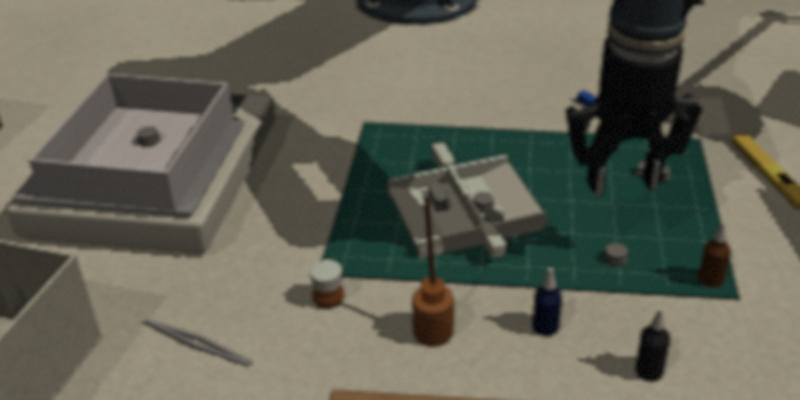

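The first stray is in the tub at (148,136). The second is still in place at (615,253), below the gripper.

```bash

python3 -m inch '[{"dx":0.3,"dy":0,"dz":4,"wx":0,"wy":0,"wz":0},{"dx":0,"dy":0,"dz":3.5,"wx":0,"wy":0,"wz":0},{"dx":0,"dy":0,"dz":1,"wx":0,"wy":0,"wz":0},{"dx":0,"dy":0,"dz":0,"wx":0,"wy":0,"wz":0},{"dx":0,"dy":0,"dz":0,"wx":0,"wy":0,"wz":0}]'
python3 -m inch '[{"dx":0,"dy":0,"dz":0,"wx":0,"wy":0,"wz":0},{"dx":0,"dy":0,"dz":0,"wx":0,"wy":0,"wz":0},{"dx":0,"dy":0,"dz":0,"wx":0,"wy":0,"wz":0},{"dx":0,"dy":0,"dz":0,"wx":0,"wy":0,"wz":0}]' 0.1 30
python3 -m inch '[{"dx":0,"dy":0,"dz":-2,"wx":0,"wy":0,"wz":0},{"dx":0,"dy":0,"dz":-5,"wx":0,"wy":0,"wz":0},{"dx":0,"dy":0,"dz":-5,"wx":0,"wy":0,"wz":0},{"dx":0,"dy":0,"dz":-5,"wx":0,"wy":0,"wz":0},{"dx":0,"dy":0,"dz":0,"wx":0,"wy":0,"wz":0}]'
python3 g.py .54 -.25 .25
```

```text
t: 12.55
tcp_pos: [0.6484, 0.297, 0.0907]
tool_rot: [0.99, 0.14, 0.002, -0.0]
force: [-0.6, -0.4, 0.1]
finger_gap: 0.6
gripper_force: 0.0
t: 13.05
tcp_pos: [0.6479, 0.297, 0.09]
tool_rot: [0.99, 0.14, 0.001, -0.0]
force: [0.0, -0.4, 6.2]
finger_gap: 0.1
gripper_force: 3.0
t: 13.68
tcp_pos: [0.6495, 0.2974, 0.2656]
tool_rot: [0.99, 0.141, 0.006, -0.001]
force: [0.5, 1.0, 0.1]
finger_gap: 0.099
gripper_force: 0.0
t 13.68 tcp [0.6495 0.2974 0.2656] y-axis yaw -73.8 z [ 0.012  0.003 -1.   ] F [0.5 1.  0.1] gap 0.099 gf 0.0
shift cm [-25.76  49.53   1.25]
```

```bash

python3 -m inch '[{"dx":0,"dy":0,"dz":0,"wx":0,"wy":0,"wz":0},{"dx":0,"dy":0,"dz":0,"wx":0,"wy":0,"wz":0},{"dx":0,"dy":0,"dz":0,"wx":0,"wy":0,"wz":0}]' 0.6 30
python3 - <<'E'
from h import *
im=eyes.snapshot('scene')[:,:,::-1]; c=im[215:285,360:430]; cv2.imwrite('pics/s3.png',cv2.resize(c,None,fx=4,fy=4,interpolation=cv2.INTER_CUBIC))
hsv=cv2.cvtColor(im.copy(),cv2.COLOR_BGR2HSV)
m=((hsv[...,1]<90)&(hsv[...,2]>55)).astype(np.uint8); n,l,s,cc=cv2.connectedComponentsWithStats(m[230:270,370:410])
for i in range(1,n):
  if s[i,4]>15: print(s[i],cc[i]+[370,230],ray('scene',cc[i][0]+370,cc[i][1]+230,.011).round(4))
print(proj('scene',[.6453,.2969,.01]))
E
python3 mat.py pics/t3.png; python3 g.py
```

```text
t: 14.05
tcp_pos: [0.6464, 0.2964, 0.2566]
tool_rot: [0.99, 0.14, -0.002, 0.0]
force: [-0.7, -0.6, -0.2]
finger_gap: 0.602
gripper_force: 0.0
[12 21 13 12 89] [388.59550562 255.02247191] [0.641  0.2976 0.011 ]
[[388.35448499 256.65398773]]
px [232.1 167.1] 1116 [0.6302 0.3499 0.016 ] [48.9 46. ]
px [330.1 189.5] 4844 [0.579  0.1093 0.016 ] [97.8 79.7]
px [220.5 226.5] 2228 [0.4847 0.3725 0.016 ] [79. 37.]
px [252.8 244.3] 71 [0.4433 0.2932 0.016 ] [33.7  2.5]
t 14.15 tcp [0.6467 0.2965 0.2571] y-axis yaw -73.9 z [-0.002 -0.001 -1.   ] F [ 0.1  0.7 -1. ] gap 0.602 gf 0.0
```

View pics/s3.png

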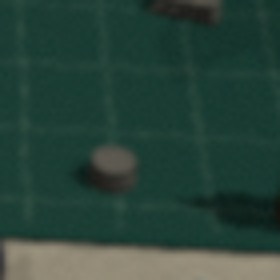

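The stray is still flat in place at crop (112,167); the fingers closed just above it. I'll go lower.

```bash

python3 -m inch '[{"dx":-0.2,"dy":0,"dz":4,"wx":0,"wy":0,"wz":0},{"dx":0,"dy":0,"dz":4,"wx":0,"wy":0,"wz":0},{"dx":0,"dy":0,"dz":4,"wx":0,"wy":0,"wz":0},{"dx":0,"dy":0,"dz":2.5,"wx":0,"wy":0,"wz":0},{"dx":0,"dy":0,"dz":2,"wx":0,"wy":0,"wz":0},{"dx":0,"dy":0,"dz":1.2,"wx":0,"wy":0,"wz":0},{"dx":0,"dy":0,"dz":0,"wx":0,"wy":0,"wz":0},{"dx":0,"dy":0,"dz":0,"wx":0,"wy":0,"wz":0}]'
python3 g.py .644 .297 .079
```

```text
t: 15.15
tcp_pos: [0.6459, 0.2963, 0.0825]
tool_rot: [0.99, 0.14, 0.001, -0.0]
force: [1.1, -0.2, 0.1]
finger_gap: 0.601
gripper_force: 0.0
t 15.15 tcp [0.6459 0.2963 0.0825] y-axis yaw -73.9 z [ 0.002  0.001 -1.   ] F [ 1.1 -0.2  0.1] gap 0.601 gf 0.0
shift cm [-0.16 -0.12  0.35]
```

```bash

python3 -m inch '[{"dx":-0.1,"dy":0,"dz":0.3,"wx":0,"wy":0,"wz":0},{"dx":0,"dy":0,"dz":0,"wx":0,"wy":0,"wz":0}]'
python3 -m inch '[{"dx":0,"dy":0,"dz":0,"wx":0,"wy":0,"wz":0},{"dx":0,"dy":0,"dz":0,"wx":0,"wy":0,"wz":0},{"dx":0,"dy":0,"dz":0,"wx":0,"wy":0,"wz":0},{"dx":0,"dy":0,"dz":0,"wx":0,"wy":0,"wz":0}]' 0.1 30
python3 -m inch '[{"dx":0,"dy":0,"dz":-2,"wx":0,"wy":0,"wz":0},{"dx":0,"dy":0,"dz":-5,"wx":0,"wy":0,"wz":0},{"dx":0,"dy":0,"dz":-5,"wx":0,"wy":0,"wz":0},{"dx":0,"dy":0,"dz":-5,"wx":0,"wy":0,"wz":0},{"dx":0,"dy":0,"dz":0,"wx":0,"wy":0,"wz":0}]'
python3 g.py .53 -.25 .25
```

```text
t: 15.4
tcp_pos: [0.6441, 0.2959, 0.0789]
tool_rot: [0.99, 0.14, 0.0, -0.0]
force: [0.1, -0.3, -0.7]
finger_gap: 0.598
gripper_force: 0.0
t: 15.9
tcp_pos: [0.6445, 0.2959, 0.0789]
tool_rot: [0.99, 0.14, 0.0, -0.0]
force: [-0.4, -0.6, 3.0]
finger_gap: 0.285
gripper_force: 29.6
t: 16.52
tcp_pos: [0.6467, 0.2967, 0.2557]
tool_rot: [0.99, 0.141, 0.006, -0.001]
force: [0.1, 0.3, -0.3]
finger_gap: 0.284
gripper_force: 29.5
t 16.52 tcp [0.6467 0.2967 0.2557] y-axis yaw -73.8 z [ 0.012  0.004 -1.   ] F [ 0.1  0.3 -0.3] gap 0.284 gf 29.5
shift cm [-26.43  49.26   0.24]
```

```bash

python3 -m inch '[{"dx":-2.64,"dy":4.93,"dz":0,"wx":0,"wy":0,"wz":0},{"dx":-2.64,"dy":4.93,"dz":0,"wx":0,"wy":0,"wz":0},{"dx":-2.64,"dy":4.93,"dz":0,"wx":0,"wy":0,"wz":0},{"dx":-2.64,"dy":4.93,"dz":0,"wx":0,"wy":0,"wz":0},{"dx":-2.64,"dy":4.93,"dz":0,"wx":0,"wy":0,"wz":0},{"dx":-2.64,"dy":4.93,"dz":0,"wx":0,"wy":0,"wz":0},{"dx":-2.64,"dy":4.93,"dz":0,"wx":0,"wy":0,"wz":0},{"dx":-2.64,"dy":4.93,"dz":0,"wx":0,"wy":0,"wz":0},{"dx":-2.64,"dy":4.93,"dz":0,"wx":0,"wy":0,"wz":0},{"dx":-2.64,"dy":4.93,"dz":0,"wx":0,"wy":0,"wz":0}]'
python3 -m inch '[{"dx":0,"dy":0,"dz":4,"wx":0,"wy":0,"wz":0},{"dx":0,"dy":0,"dz":3.5,"wx":0,"wy":0,"wz":0},{"dx":0,"dy":0,"dz":0,"wx":0,"wy":0,"wz":0}]'
python3 -m inch '[{"dx":0,"dy":0,"dz":0,"wx":0,"wy":0,"wz":0},{"dx":0,"dy":0,"dz":0,"wx":0,"wy":0,"wz":0},{"dx":0,"dy":0,"dz":-4,"wx":0,"wy":0,"wz":0},{"dx":0,"dy":0,"dz":-4,"wx":0,"wy":0,"wz":0},{"dx":0,"dy":0,"dz":0,"wx":0,"wy":0,"wz":0}]' 0.5
python3 g.py .484 .352 .25; python3 mat.py pics/t4.png
python3 -c "
import cv2;from h import *
a=cv2.imread('pics/t4.png')[210:245,210:250];a=cv2.resize(a,None,fx=8,fy=8,interpolation=2);h=cv2.cvtColor(a,40);m=((h[...,1]<90)&(h[...,2]>60)).astype('uint8');c=max(cv2.findContours(m,0,2)[0],key=cv2.contourArea);r=cv2.minAreaRect(c);print(r)
b=cv2.boxPoints(r)/8+210;P=np.array([ray('top',*p,.016)[:2] for p in b]);print(P.mean(0),np.diff(P,axis=0),[np.degrees(np.arctan2(d[1],d[0])) for d in np.diff(P,axis=0)])"
```

```text
t: 17.77
tcp_pos: [0.5267, -0.2526, 0.2481]
tool_rot: [0.99, 0.14, -0.0, -0.0]
force: [1.4, -0.6, -0.5]
finger_gap: 0.285
gripper_force: 29.6
t: 18.15
tcp_pos: [0.5256, -0.25, 0.1707]
tool_rot: [0.99, 0.14, -0.003, -0.003]
force: [-0.6, 0.2, 0.4]
finger_gap: 0.281
gripper_force: 29.6
t: 18.77
tcp_pos: [0.5298, -0.2522, 0.2584]
tool_rot: [0.99, 0.141, 0.004, 0.004]
force: [0.8, -1.7, -0.1]
finger_gap: 0.501
gripper_force: 0.0
t 18.77 tcp [ 0.5298 -0.2522  0.2584] y-axis yaw -73.8 z [ 0.009 -0.006 -1.   ] F [ 0.8 -1.7 -0.1] gap 0.501 gf 0.0
shift cm [ 12.44 -59.31   0.42]
px [227.9 153.8] 103 [0.663  0.3615 0.016 ] [21. 12.]
px [323.6 190.9] 4027 [0.5752 0.1251 0.016 ] [91.7 69.5]
px [372.  156.3] 92 [0.6625 0.0079 0.016 ] [14.8 19.2]
px [228.6 226.4] 165 [0.4853 0.3531 0.016 ] [21.5  9.4]
((160.4051055908203, 137.5109405517578), (177.10833740234375, 78.77177429199219), 19.983104705810547)
[0.4834645  0.34940302] [[ 0.02245391 -0.00725086]
 [-0.0174043  -0.0509818 ]
 [-0.02237822  0.00733932]] [np.float64(-17.89639319928712), np.float64(-108.84901012019097), np.float64(161.8422086524657)]
```

```bash

python3 -m inch '[{"dx":1.24,"dy":-5.93,"dz":0,"wx":0,"wy":0,"wz":0},{"dx":1.24,"dy":-5.93,"dz":0,"wx":0,"wy":0,"wz":0},{"dx":1.24,"dy":-5.93,"dz":0,"wx":0,"wy":0,"wz":0},{"dx":1.24,"dy":-5.93,"dz":0,"wx":0,"wy":0,"wz":0},{"dx":1.24,"dy":-5.93,"dz":0,"wx":0,"wy":0,"wz":0},{"dx":1.24,"dy":-5.93,"dz":0,"wx":0,"wy":0,"wz":0},{"dx":1.24,"dy":-5.93,"dz":0,"wx":0,"wy":0,"wz":0},{"dx":1.24,"dy":-5.93,"dz":0,"wx":0,"wy":0,"wz":0},{"dx":1.24,"dy":-5.93,"dz":0,"wx":0,"wy":0,"wz":0},{"dx":1.24,"dy":-5.93,"dz":0,"wx":0,"wy":0,"wz":0}]'
python3 -m inch '[{"dx":0,"dy":0,"dz":3,"wx":0,"wy":0,"wz":-9.3},{"dx":0,"dy":0,"dz":3,"wx":0,"wy":0,"wz":-9.3},{"dx":0,"dy":0,"dz":3,"wx":0,"wy":0,"wz":-9.3},{"dx":0,"dy":0,"dz":0,"wx":0,"wy":0,"wz":-9.3},{"dx":0,"dy":0,"dz":0,"wx":0,"wy":0,"wz":-9.3},{"dx":0,"dy":0,"dz":0,"wx":0,"wy":0,"wz":-9.3},{"dx":0,"dy":0,"dz":0,"wx":0,"wy":0,"wz":0},{"dx":0,"dy":0,"dz":0,"wx":0,"wy":0,"wz":0}]' 0.45
python3 g.py .484 .351 .079
python3 - <<'E'
from h import *
im=eyes.snapshot('scene')[:,:,::-1]; cv2.imwrite('pics/s4.png',cv2.resize(im[130:330,80:480],None,fx=2,fy=2,interpolation=cv2.INTER_CUBIC))
print(proj('scene',[.484,.351,.01])*2-[160,260])
E
```

```text
t: 20.08
tcp_pos: [0.4809, 0.3548, 0.2526]
tool_rot: [0.99, 0.141, -0.001, 0.0]
force: [1.0, -0.7, -0.0]
finger_gap: 0.5
gripper_force: 0.0
t: 21.08
tcp_pos: [0.4816, 0.3528, 0.163]
tool_rot: [0.81, 0.587, -0.0, -0.0]
force: [0.6, 0.5, 0.6]
finger_gap: 0.453
gripper_force: 0.0
t 21.07 tcp [0.4816 0.3528 0.163 ] y-axis yaw -18.2 z [-0.001 -0.    -1.   ] F [0.6 0.5 0.6] gap 0.453 gf 0.0
shift cm [-0.09  0.29  8.4 ]
[[652.37450236 168.96356528]]
```

View pics/s4.png

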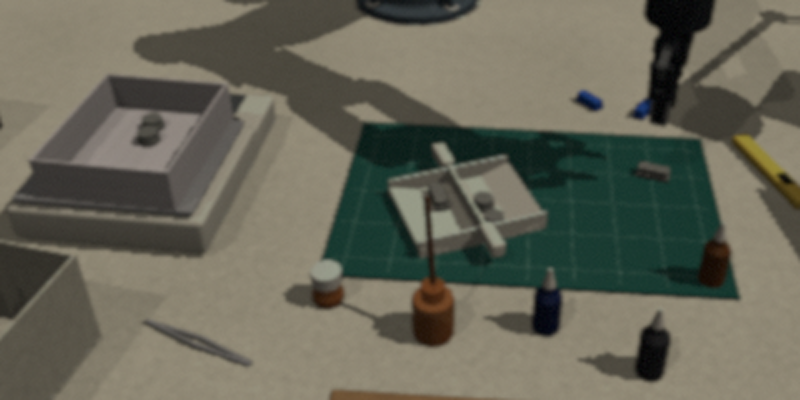

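Both strays are in the tub at (150,128). The grey oblong is at (654,171), as predicted, well clear of the blue ones.

```bash

python3 -m inch '[{"dx":0,"dy":0.2,"dz":2.4,"wx":0,"wy":0,"wz":0},{"dx":0,"dy":0,"dz":2.4,"wx":0,"wy":0,"wz":0},{"dx":0,"dy":0,"dz":2.2,"wx":0,"wy":0,"wz":0},{"dx":0,"dy":0,"dz":1.3,"wx":0,"wy":0,"wz":0},{"dx":0,"dy":0,"dz":0,"wx":0,"wy":0,"wz":0},{"dx":0,"dy":0,"dz":0,"wx":0,"wy":0,"wz":0}]'
python3 g.py .484 .351 .079
python3 -m inch '[{"dx":0,"dy":0,"dz":0,"wx":0,"wy":0,"wz":0},{"dx":0,"dy":0,"dz":0,"wx":0,"wy":0,"wz":0},{"dx":0,"dy":0,"dz":0,"wx":0,"wy":0,"wz":0},{"dx":0,"dy":0,"dz":0,"wx":0,"wy":0,"wz":0}]' 0.05 30
python3 g.py
```

```text
t: 21.88
tcp_pos: [0.4842, 0.3526, 0.0811]
tool_rot: [0.809, 0.587, 0.001, 0.0]
force: [-0.2, -0.4, -0.1]
finger_gap: 0.45
gripper_force: 0.0
t 21.88 tcp [0.4842 0.3526 0.0811] y-axis yaw -18.1 z [ 0.001  0.001 -1.   ] F [-0.2 -0.4 -0.1] gap 0.45 gf 0.0
shift cm [-0.16  0.03  0.21]
t: 22.38
tcp_pos: [0.4843, 0.3526, 0.0814]
tool_rot: [0.809, 0.587, 0.001, 0.0]
force: [-0.4, 0.1, 6.6]
finger_gap: 0.18
gripper_force: 31.9
t 22.38 tcp [0.4843 0.3526 0.0814] y-axis yaw -18.1 z [ 0.002  0.001 -1.   ] F [-0.4  0.1  6.6] gap 0.18 gf 31.9
```

```bash

python3 -m inch '[{"dx":0,"dy":0,"dz":-2,"wx":0,"wy":0,"wz":0},{"dx":0,"dy":0,"dz":-4,"wx":0,"wy":0,"wz":8},{"dx":0,"dy":0,"dz":-4,"wx":0,"wy":0,"wz":8},{"dx":0,"dy":0,"dz":-2,"wx":0,"wy":0,"wz":8},{"dx":0,"dy":0,"dz":0,"wx":0,"wy":0,"wz":8},{"dx":0,"dy":0,"dz":0,"wx":0,"wy":0,"wz":8},{"dx":0,"dy":0,"dz":0,"wx":0,"wy":0,"wz":8.2},{"dx":0,"dy":0,"dz":0,"wx":0,"wy":0,"wz":0}]'
python3 - <<'E'
from h import *
c=np.array([.5729,.1253]);a=np.radians(23.7);Q=np.array([[np.cos(a),-np.sin(a)],[np.sin(a),np.cos(a)]])
for u,v in [(570,248),(570,215),(600,275),(548,265),(580,220)]: print((Q.T@(ray('top',195+u/4,135+v/4,.02)[:2]-c)*1000).round())
u=c+Q@[.033,-.038]; print(u); st(); print(tool([u[0],u[1],.093]))
E
```

```text
t: 23.38
tcp_pos: [0.4836, 0.3523, 0.2013]
tool_rot: [0.978, 0.207, 0.0, -0.0]
force: [-0.4, -0.2, 0.2]
finger_gap: 0.184
gripper_force: 31.3
[-25. -26.]
[ -7. -34.]
[-47. -37.]
[-29. -10.]
[-12. -38.]
[0.61839088 0.1037691 ]
t 23.38 tcp [0.4836 0.3523 0.2013] y-axis yaw -66.2 z [ 0.  0. -1.] F [-0.4 -0.2  0.2] gap 0.184 gf 31.3
[ 2.27388074 28.17652403 10.82719423]
```

```bash

python3 -m inch '[{"dx":0.46,"dy":5.64,"dz":0,"wx":0,"wy":0,"wz":0},{"dx":0.46,"dy":5.64,"dz":0,"wx":0,"wy":0,"wz":0},{"dx":0.46,"dy":5.64,"dz":0,"wx":0,"wy":0,"wz":0},{"dx":0.46,"dy":5.64,"dz":0,"wx":0,"wy":0,"wz":0},{"dx":0.46,"dy":5.64,"dz":0,"wx":0,"wy":0,"wz":0},{"dx":0,"dy":0,"dz":2.5,"wx":0,"wy":0,"wz":0},{"dx":0,"dy":0,"dz":2.5,"wx":0,"wy":0,"wz":0},{"dx":0,"dy":0,"dz":2,"wx":0,"wy":0,"wz":0},{"dx":0,"dy":0,"dz":0,"wx":0,"wy":0,"wz":0},{"dx":0,"dy":0,"dz":0,"wx":0,"wy":0,"wz":0}]'
python3 g.py .6184 .1038 .093
python3 - <<'E'
from h import *
im=eyes.snapshot('scene')[:,:,::-1]; cv2.imwrite('pics/s5.png',cv2.resize(im[150:270,250:370],None,fx=5,fy=5,interpolation=cv2.INTER_CUBIC))
E
```

```text
t: 24.62
tcp_pos: [0.6189, 0.1038, 0.1311]
tool_rot: [0.978, 0.206, 0.001, 0.0]
force: [0.4, -0.3, -0.2]
finger_gap: 0.186
gripper_force: 31.3
t 24.62 tcp [0.6189 0.1038 0.1311] y-axis yaw -66.2 z [ 0.001 -0.    -1.   ] F [ 0.4 -0.3 -0.2] gap 0.186 gf 31.3
shift cm [-0.05 -0.02  3.81]
```

View pics/s5.png

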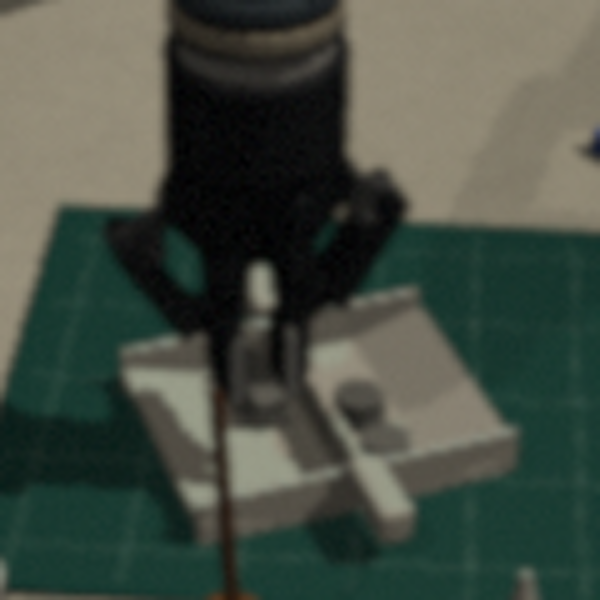

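```bash

python3 -m inch '[{"dx":0,"dy":0,"dz":2,"wx":0,"wy":0,"wz":0},{"dx":0,"dy":0,"dz":1.6,"wx":0,"wy":0,"wz":0},{"dx":0,"dy":0,"dz":0.2,"wx":0,"wy":0,"wz":0},{"dx":0,"dy":0,"dz":0,"wx":0,"wy":0,"wz":0}]'
python3 -m inch '[{"dx":0,"dy":0,"dz":0,"wx":0,"wy":0,"wz":0},{"dx":0,"dy":0,"dz":0,"wx":0,"wy":0,"wz":0},{"dx":0,"dy":0,"dz":-2,"wx":0,"wy":0,"wz":0},{"dx":0,"dy":0,"dz":-4,"wx":0,"wy":0,"wz":0},{"dx":0,"dy":0,"dz":-4,"wx":0,"wy":0,"wz":0},{"dx":0,"dy":0,"dz":0,"wx":0,"wy":0,"wz":0}]' 0.32
python3 -m inch '[{"dx":-4,"dy":-4,"dz":0,"wx":0,"wy":0,"wz":0},{"dx":-4,"dy":-4,"dz":0,"wx":0,"wy":0,"wz":0},{"dx":-4,"dy":-4,"dz":0,"wx":0,"wy":0,"wz":0},{"dx":-4,"dy":-4,"dz":0,"wx":0,"wy":0,"wz":0},{"dx":0,"dy":0,"dz":0,"wx":0,"wy":0,"wz":0}]'
python3 - <<'E'
from h import *
st()
im=eyes.snapshot('top')[:,:,::-1]; cv2.imwrite('pics/t5.png',np.clip(cv2.resize(im[140:250,270:390],None,fx=5,fy=5,interpolation=cv2.INTER_CUBIC)*1.4,0,255))
E
```

```text
t: 25.18
tcp_pos: [0.6182, 0.1035, 0.0918]
tool_rot: [0.979, 0.206, -0.001, -0.0]
force: [-0.7, 0.5, -0.9]
finger_gap: 0.187
gripper_force: 31.3
t: 25.92
tcp_pos: [0.6209, 0.1035, 0.1979]
tool_rot: [0.979, 0.206, 0.005, 0.001]
force: [0.3, -0.0, -0.1]
finger_gap: 0.322
gripper_force: 0.0
t: 26.55
tcp_pos: [0.4016, 0.1861, 0.1923]
tool_rot: [0.978, 0.207, -0.004, -0.0]
force: [-0.6, -0.6, -0.1]
finger_gap: 0.321
gripper_force: 0.0
t 26.55 tcp [0.4016 0.1861 0.1923] y-axis yaw -66.1 z [-0.007 -0.001 -1.   ] F [-0.6 -0.6 -0.1] gap 0.321 gf 0.0[ WARN:0@0.507] global loadsave.cpp:1063 imwrite_ Unsupported depth image for selected encoder is fallbacked to CV_8U.
```

View pics/t5.png

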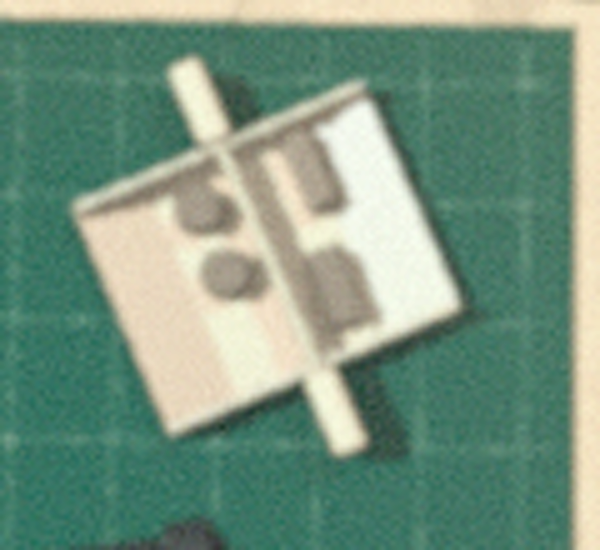

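The top crop shows oblong3 in the right section at (315,172), with the original oblong at (340,290). The two rounds are at (203,205) and (232,275), and the dish is unmoved. Next is the +x lug, whose end is at (187,66).

```bash

python3 - <<'E'
from h import *
a=ray('top',270+186/5,140+64/5,.035);b=ray('top',270+350/5,140+450/5,.035)
d=a-b;print('dish',((a+b)/2).round(4),np.linalg.norm(d).round(4),'yaw',np.degrees(np.arctan2(d[1],d[0])).round(1))
u=d/np.linalg.norm(d);L=(a+b)/2+u*.083;print('lug+',L.round(4)); st(); print(tool([L[0],L[1],.16]).round(2))
E
```

```text
dish [0.5728 0.1253 0.035 ] 0.2013 yaw 23.9
lug+ [0.6487 0.1589 0.035 ]
t 26.6 tcp [0.4054 0.186  0.1927] y-axis yaw -66.1 z [-0.002 -0.    -1.   ] F [ 1.1 -0.2 -1. ] gap 0.32 gf 0.0
[21.16 12.33  3.23]
```

```bash

python3 -m inch '[{"dx":4.23,"dy":2.47,"dz":0,"wx":0,"wy":0,"wz":0},{"dx":4.23,"dy":2.47,"dz":0,"wx":0,"wy":0,"wz":0},{"dx":4.23,"dy":2.47,"dz":0,"wx":0,"wy":0,"wz":0},{"dx":4.23,"dy":2.47,"dz":0,"wx":0,"wy":0,"wz":0},{"dx":4.23,"dy":2.47,"dz":0,"wx":0,"wy":0,"wz":0},{"dx":0,"dy":0,"dz":2.5,"wx":0,"wy":0,"wz":0},{"dx":0,"dy":0,"dz":2.5,"wx":0,"wy":0,"wz":0},{"dx":0,"dy":0,"dz":0,"wx":0,"wy":0,"wz":0},{"dx":0,"dy":0,"dz":0,"wx":0,"wy":0,"wz":0}]' 0.5
python3 g.py .6487 .1589 .081
```

```text
t: 27.72
tcp_pos: [0.6521, 0.1572, 0.1431]
tool_rot: [0.979, 0.205, 0.001, 0.0]
force: [0.4, -0.7, 0.4]
finger_gap: 0.497
gripper_force: 0.0
t 27.73 tcp [0.6521 0.1572 0.1431] y-axis yaw -66.3 z [ 0.002  0.    -1.   ] F [ 0.4 -0.7  0.4] gap 0.497 gf 0.0
shift cm [-0.25 -0.29  6.21]
```

```bash

python3 -m inch '[{"dx":-0.2,"dy":-0.3,"dz":2,"wx":0,"wy":0,"wz":0},{"dx":0,"dy":0,"dz":2,"wx":0,"wy":0,"wz":0},{"dx":0,"dy":0,"dz":1.5,"wx":0,"wy":0,"wz":0},{"dx":0,"dy":0,"dz":0.6,"wx":0,"wy":0,"wz":0},{"dx":0,"dy":0,"dz":0,"wx":0,"wy":0,"wz":0},{"dx":0,"dy":0,"dz":0,"wx":0,"wy":0,"wz":0}]'
python3 g.py .6487 .1589 .081
python3 -m inch '[{"dx":0,"dy":0,"dz":0,"wx":0,"wy":0,"wz":0},{"dx":0,"dy":0,"dz":0,"wx":0,"wy":0,"wz":0},{"dx":0,"dy":0,"dz":0,"wx":0,"wy":0,"wz":0},{"dx":0,"dy":0,"dz":0,"wx":0,"wy":0,"wz":0}]' 0.05 60
python3 g.py
```

```text
t: 28.48
tcp_pos: [0.6483, 0.1596, 0.0819]
tool_rot: [0.979, 0.206, 0.001, 0.0]
force: [-0.1, -0.3, -0.3]
finger_gap: 0.5
gripper_force: 0.0
t 28.48 tcp [0.6483 0.1596 0.0819] y-axis yaw -66.3 z [ 0.001  0.    -1.   ] F [-0.1 -0.3 -0.3] gap 0.5 gf 0.0
shift cm [0.01 0.08 0.1 ]
t: 28.98
tcp_pos: [0.6482, 0.1595, 0.0822]
tool_rot: [0.979, 0.206, 0.001, 0.0]
force: [-0.4, 0.1, 4.2]
finger_gap: 0.174
gripper_force: 59.6
t 28.98 tcp [0.6482 0.1595 0.0822] y-axis yaw -66.3 z [ 0.001  0.    -1.   ] F [-0.4  0.1  4.2] gap 0.174 gf 59.6
```

```bash

python3 -m inch '[{"dx":0,"dy":0,"dz":-0.5,"wx":0,"wy":0,"wz":0},{"dx":0,"dy":0,"dz":-1.5,"wx":0,"wy":0,"wz":0},{"dx":0,"dy":0,"dz":-2.5,"wx":0,"wy":0,"wz":0},{"dx":0,"dy":0,"dz":-2.5,"wx":0,"wy":0,"wz":0},{"dx":0,"dy":0,"dz":-2.5,"wx":0,"wy":0,"wz":0},{"dx":0,"dy":0,"dz":-2.5,"wx":0,"wy":0,"wz":0},{"dx":0,"dy":0,"dz":-2.5,"wx":0,"wy":0,"wz":0},{"dx":0,"dy":0,"dz":-1.5,"wx":0,"wy":0,"wz":0},{"dx":0,"dy":0,"dz":-0.5,"wx":0,"wy":0,"wz":0},{"dx":0,"dy":0,"dz":0,"wx":0,"wy":0,"wz":0}]'
python3 g.py .56 0 .247
python3 - <<'E'
from h import *
im=eyes.snapshot('scene')[:,:,::-1]; cv2.imwrite('pics/s6.png',cv2.resize(im[100:300,200:450],None,fx=3,fy=3,interpolation=cv2.INTER_CUBIC))
E
```

```text
t: 30.22
tcp_pos: [0.6475, 0.1596, 0.2462]
tool_rot: [0.979, 0.206, -0.0, -0.0]
force: [0.4, -0.3, -2.2]
finger_gap: 0.178
gripper_force: 58.7
t 30.23 tcp [0.6475 0.1596 0.2462] y-axis yaw -66.3 z [-0.001  0.    -1.   ] F [ 0.4 -0.3 -2.2] gap 0.178 gf 58.7
shift cm [-14.44  11.08  -0.08]
```

View pics/s6.png

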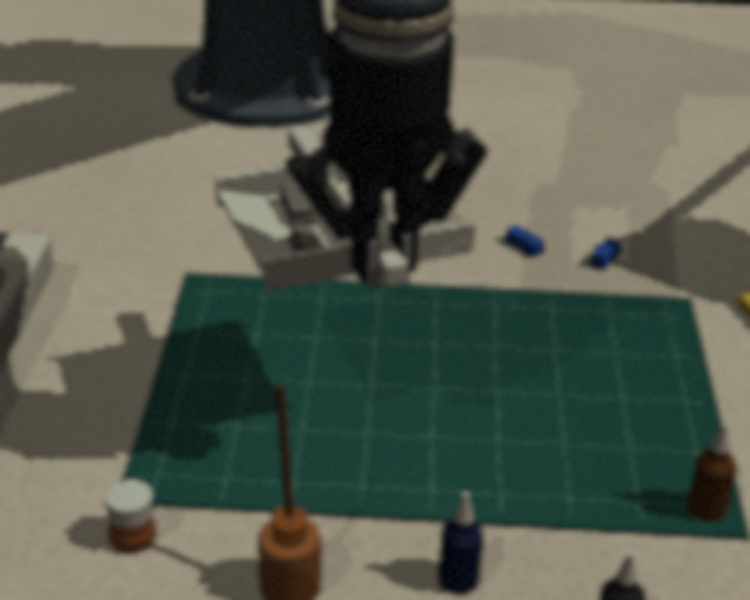

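The dish is carried level by its +x lug, clear of the brush. I'll pull it back and turn it.

```bash

python3 -m inch '[{"dx":-1.4,"dy":1.1,"dz":0,"wx":0,"wy":0,"wz":0},{"dx":-2.4,"dy":1.8,"dz":0,"wx":0,"wy":0,"wz":0},{"dx":-3,"dy":2.3,"dz":0,"wx":0,"wy":0,"wz":0},{"dx":-3,"dy":2.3,"dz":0,"wx":0,"wy":0,"wz":0},{"dx":-2.6,"dy":2,"dz":0,"wx":0,"wy":0,"wz":0},{"dx":-1.4,"dy":1.1,"dz":0,"wx":0,"wy":0,"wz":0},{"dx":-0.6,"dy":0.5,"dz":0,"wx":0,"wy":0,"wz":0},{"dx":0,"dy":0,"dz":0,"wx":0,"wy":0,"wz":-3},{"dx":0,"dy":0,"dz":0,"wx":0,"wy":0,"wz":-5},{"dx":0,"dy":0,"dz":0,"wx":0,"wy":0,"wz":-7}]'
python3 -m inch '[{"dx":0,"dy":0,"dz":0,"wx":0,"wy":0,"wz":-7},{"dx":0,"dy":0,"dz":0,"wx":0,"wy":0,"wz":-7},{"dx":0,"dy":0,"dz":0,"wx":0,"wy":0,"wz":-7},{"dx":0,"dy":0,"dz":0,"wx":0,"wy":0,"wz":-7},{"dx":0,"dy":0,"dz":0,"wx":0,"wy":0,"wz":-7},{"dx":0,"dy":0,"dz":0,"wx":0,"wy":0,"wz":-6},{"dx":0,"dy":0,"dz":0,"wx":0,"wy":0,"wz":-5},{"dx":0,"dy":0,"dz":0,"wx":0,"wy":0,"wz":-2},{"dx":0,"dy":0,"dz":0,"wx":0,"wy":0,"wz":0}]'
python3 g.py .649 -.162 .255
```

```text
t: 31.52
tcp_pos: [0.5611, 0.0005, 0.2463]
tool_rot: [0.943, 0.334, 0.0, -0.0]
force: [-0.3, -0.3, -1.8]
finger_gap: 0.174
gripper_force: 58.7
t: 32.65
tcp_pos: [0.5608, 0.0004, 0.2463]
tool_rot: [0.727, 0.687, 0.0, -0.0]
force: [-0.1, 0.2, -1.6]
finger_gap: 0.174
gripper_force: 58.7
t 32.65 tcp [5.608e-01 4.000e-04 2.463e-01] y-axis yaw -3.3 z [-0.  0. -1.] F [-0.1  0.2 -1.6] gap 0.174 gf 58.7
shift cm [-15.71   9.73  -0.88]
```

```bash

python3 -m inch '[{"dx":-1,"dy":0.6,"dz":0,"wx":0,"wy":0,"wz":0},{"dx":-2.2,"dy":1.4,"dz":0,"wx":0,"wy":0,"wz":0},{"dx":-3,"dy":1.9,"dz":0,"wx":0,"wy":0,"wz":0},{"dx":-3,"dy":1.9,"dz":0,"wx":0,"wy":0,"wz":0},{"dx":-3,"dy":1.8,"dz":0,"wx":0,"wy":0,"wz":0},{"dx":-2,"dy":1.2,"dz":0,"wx":0,"wy":0,"wz":0},{"dx":-1,"dy":0.6,"dz":0,"wx":0,"wy":0,"wz":0},{"dx":-0.5,"dy":0.3,"dz":0,"wx":0,"wy":0,"wz":0},{"dx":0,"dy":0,"dz":0,"wx":0,"wy":0,"wz":0}]'
python3 g.py .649 -.162 .246
python3 - <<'E'
from h import *
im=eyes.snapshot('scene')[:,:,::-1]; cv2.imwrite('pics/s7.png',cv2.resize(im[60:260,50:300],None,fx=3,fy=3,interpolation=cv2.INTER_CUBIC))
E
```

```text
t: 33.78
tcp_pos: [0.6485, -0.1623, 0.2462]
tool_rot: [0.727, 0.687, -0.0, -0.0]
force: [0.5, 0.7, -1.7]
finger_gap: 0.177
gripper_force: 58.7
t 33.77 tcp [ 0.6485 -0.1623  0.2462] y-axis yaw -3.3 z [-0.001  0.    -1.   ] F [ 0.5  0.7 -1.7] gap 0.177 gf 58.7
shift cm [0.04 0.05 0.02]
```

View pics/s7.png

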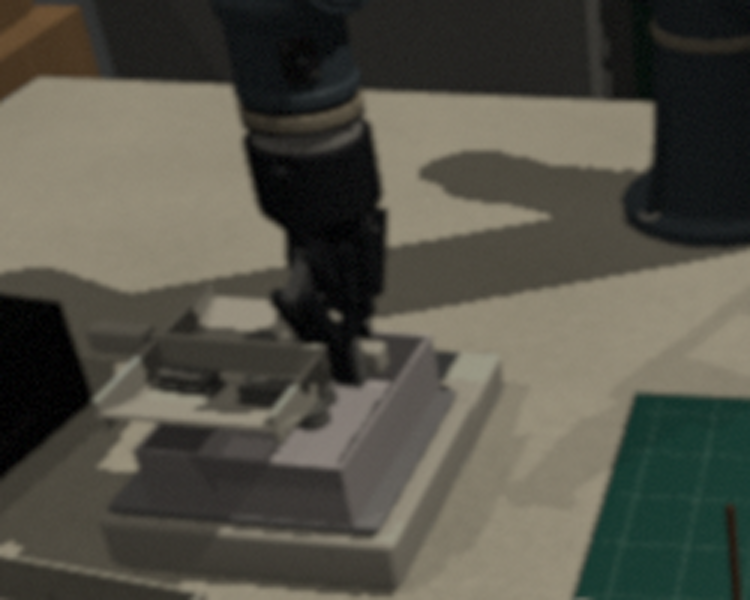

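The dish is over the tub with the oblongs on the far side and the rounds' side towards the robot. I'll start the roll.

```bash

python3 -m inch '[{"dx":0,"dy":-0.38,"dz":0.01,"wx":-4,"wy":0,"wz":0},{"dx":0,"dy":-0.75,"dz":0.05,"wx":-8,"wy":0,"wz":0},{"dx":0,"dy":-0.75,"dz":0.05,"wx":-8,"wy":0,"wz":0},{"dx":0,"dy":-0.38,"dz":0.01,"wx":-4,"wy":0,"wz":0},{"dx":0,"dy":0,"dz":0,"wx":0,"wy":0,"wz":0}]'
python3 - <<'E'
from h import *
s=st();print('lug',s['tcp_pos']+.054*R.from_quat(s['tool_rot']).as_matrix()[:,2],s['q'].round(2))
E
```

```text
t: 34.45
tcp_pos: [0.6249, -0.1596, 0.2414]
tool_rot: [0.711, 0.672, 0.142, 0.149]
force: [0.7, -0.2, -2.3]
finger_gap: 0.176
gripper_force: 58.8
t 34.45 tcp [ 0.6249 -0.1596  0.2414] y-axis yaw -3.3 z [ 0.403 -0.021 -0.915] F [ 0.7 -0.2 -2.3] gap 0.176 gf 58.8
lug [ 0.64660917 -0.16072653  0.19196421] [-0.48  0.55  1.68  0.33  0.55 -0.67]
```

```bash

python3 -m inch '[{"dx":0,"dy":-0.38,"dz":0.01,"wx":-4,"wy":0,"wz":0},{"dx":0,"dy":-0.38,"dz":0.01,"wx":-4,"wy":0,"wz":0},{"dx":0,"dy":-0.38,"dz":0.01,"wx":-4,"wy":0,"wz":0},{"dx":0,"dy":-0.38,"dz":0.01,"wx":-4,"wy":0,"wz":0},{"dx":0,"dy":-0.38,"dz":0.01,"wx":-4,"wy":0,"wz":0},{"dx":0,"dy":-0.38,"dz":0.01,"wx":-4,"wy":0,"wz":0},{"dx":0,"dy":-0.38,"dz":0.01,"wx":-4,"wy":0,"wz":0},{"dx":0,"dy":-0.38,"dz":0.01,"wx":-4,"wy":0,"wz":0},{"dx":0,"dy":0,"dz":0,"wx":0,"wy":0,"wz":0}]'
python3 - <<'E'
from h import *
s=st();print('lug',s['tcp_pos']+.054*R.from_quat(s['tool_rot']).as_matrix()[:,2],s['q'].round(2))
im=eyes.snapshot('scene')[:,:,::-1]; cv2.imwrite('pics/s8.png',cv2.resize(im[60:260,50:300],None,fx=3,fy=3,interpolation=cv2.INTER_CUBIC))
E
```

```text
t: 35.58
tcp_pos: [0.6062, -0.1566, 0.2239]
tool_rot: [0.65, 0.616, 0.311, 0.319]
force: [0.5, -0.4, -1.9]
finger_gap: 0.176
gripper_force: 58.9
t 35.58 tcp [ 0.6062 -0.1566  0.2239] y-axis yaw -3.6 z [ 0.797 -0.031 -0.603] F [ 0.5 -0.4 -1.9] gap 0.176 gf 58.9
lug [ 0.6492231  -0.15830034  0.1913496 ] [-0.58  0.61  2.    2.17  0.52 -2.57]
```

View pics/s8.png

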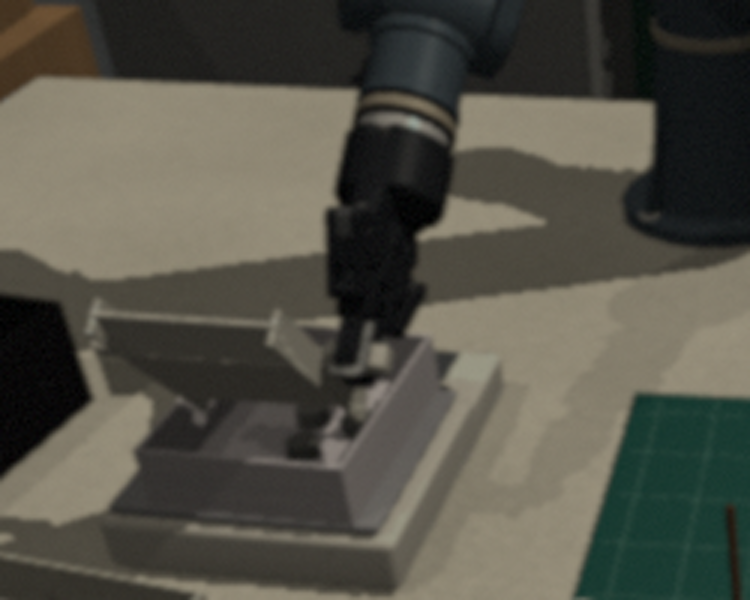

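The dish is rolled about 53° over the tub. I see discs in the tub at (303,440) and (352,422), and the oblongs' section is turned up. I'll dwell briefly, then roll back.

```bash

python3 -m inch '[{"dx":0,"dy":0,"dz":0,"wx":0,"wy":0,"wz":0},{"dx":0,"dy":0,"dz":0,"wx":0,"wy":0,"wz":0},{"dx":0,"dy":0,"dz":0,"wx":0,"wy":0,"wz":0},{"dx":0,"dy":0,"dz":0,"wx":0,"wy":0,"wz":0},{"dx":0,"dy":0,"dz":0,"wx":0,"wy":0,"wz":0}]'
python3 g.py
python3 -m inch '[{"dx":0,"dy":0.38,"dz":0.01,"wx":4,"wy":0,"wz":0},{"dx":0,"dy":0.38,"dz":0.01,"wx":4,"wy":0,"wz":0},{"dx":0,"dy":0.38,"dz":0.01,"wx":4,"wy":0,"wz":0},{"dx":0,"dy":0.38,"dz":0.01,"wx":4,"wy":0,"wz":0},{"dx":0,"dy":0.38,"dz":0.01,"wx":4,"wy":0,"wz":0},{"dx":0,"dy":0.38,"dz":0.01,"wx":4,"wy":0,"wz":0},{"dx":0,"dy":0.38,"dz":0.01,"wx":4,"wy":0,"wz":0},{"dx":0,"dy":0.38,"dz":0.01,"wx":4,"wy":0,"wz":0}]'
python3 -m inch '[{"dx":0,"dy":0.38,"dz":0.01,"wx":4,"wy":0,"wz":0},{"dx":0,"dy":0.38,"dz":0.01,"wx":4,"wy":0,"wz":0},{"dx":0,"dy":0.38,"dz":0.01,"wx":4,"wy":0,"wz":0},{"dx":0,"dy":0.38,"dz":0.01,"wx":4,"wy":0,"wz":0},{"dx":0,"dy":0.38,"dz":0.01,"wx":4,"wy":0,"wz":0},{"dx":0,"dy":0.28,"dz":0.01,"wx":3,"wy":0,"wz":0},{"dx":0,"dy":0,"dz":0,"wx":0,"wy":0,"wz":0}]'
python3 - <<'E'
from h import *
s=st();print('lug',s['tcp_pos']+.054*R.from_quat(s['tool_rot']).as_matrix()[:,2],s['q'].round(2))
E
```

```text
t: 36.25
tcp_pos: [0.606, -0.157, 0.2247]
tool_rot: [0.649, 0.616, 0.311, 0.32]
force: [-0.4, 0.2, -1.8]
finger_gap: 0.175
gripper_force: 58.9
t 36.25 tcp [ 0.606  -0.157   0.2247] y-axis yaw -3.5 z [ 0.798 -0.032 -0.602] F [-0.4  0.2 -1.8] gap 0.175 gf 58.9
t: 37.25
tcp_pos: [0.6274, -0.1555, 0.2414]
tool_rot: [0.708, 0.677, 0.147, 0.139]
force: [0.3, -0.4, -2.0]
finger_gap: 0.174
gripper_force: 58.9
t: 38.12
tcp_pos: [0.6494, -0.1567, 0.2458]
tool_rot: [0.721, 0.693, 0.01, -0.003]
force: [-0.2, -0.6, -2.4]
finger_gap: 0.175
gripper_force: 58.9
t 38.12 tcp [ 0.6494 -0.1567  0.2458] y-axis yaw -2.3 z [ 0.01   0.019 -1.   ] F [-0.2 -0.6 -2.4] gap 0.175 gf 58.9
lug [ 0.64996615 -0.15564751  0.19179031] [-0.41  0.65  1.37  0.02  1.12 -0.38]
```

```bash

python3 -m inch '[{"dx":0.5,"dy":-0.3,"dz":0,"wx":0.6,"wy":-1.1,"wz":0},{"dx":1.5,"dy":-0.8,"dz":0,"wx":0,"wy":0,"wz":0},{"dx":2.5,"dy":-1.5,"dz":0,"wx":0,"wy":0,"wz":0},{"dx":3,"dy":-1.8,"dz":0,"wx":0,"wy":0,"wz":0},{"dx":3,"dy":-1.8,"dz":0,"wx":0,"wy":0,"wz":0},{"dx":2.5,"dy":-1.5,"dz":0,"wx":0,"wy":0,"wz":0},{"dx":1.5,"dy":-1,"dz":0,"wx":0,"wy":0,"wz":0},{"dx":0.8,"dy":-0.5,"dz":0,"wx":0,"wy":0,"wz":0},{"dx":0,"dy":0,"dz":0,"wx":0,"wy":0,"wz":4},{"dx":0,"dy":0,"dz":0,"wx":0,"wy":0,"wz":7}]'
python3 -m inch '[{"dx":0,"dy":0,"dz":0,"wx":0,"wy":0,"wz":8},{"dx":0,"dy":0,"dz":0,"wx":0,"wy":0,"wz":8},{"dx":0,"dy":0,"dz":0,"wx":0,"wy":0,"wz":8},{"dx":0,"dy":0,"dz":0,"wx":0,"wy":0,"wz":8},{"dx":0,"dy":0,"dz":0,"wx":0,"wy":0,"wz":8},{"dx":0,"dy":0,"dz":0,"wx":0,"wy":0,"wz":7},{"dx":0,"dy":0,"dz":0,"wx":0,"wy":0,"wz":4},{"dx":0,"dy":0,"dz":0,"wx":0,"wy":0,"wz":2},{"dx":0,"dy":0,"dz":0,"wx":0,"wy":0,"wz":0}]'
python3 g.py .6485 .1595 .246
python3 - <<'E'
from h import *
# discs in the tub: project tub floor, find dark blobs on it
im=eyes.snapshot('top')[:,:,::-1].copy(); cv2.imwrite('pics/t6.png',im)
g=cv2.medianBlur(cv2.cvtColor(im,cv2.COLOR_BGR2GRAY),3)
q=proj('top',[[.66,-.18,.07],[.655,-.312,.07],[.50,-.306,.07],[.505,-.174,.07]])
m=np.zeros(g.shape,np.uint8);cv2.fillConvexPoly(m,q.astype(int),255)
print(q.round(),'floor median',np.median(g[m>0]))
x0,y0,w,h=cv2.boundingRect(q.astype(np.int32))
for r in g[y0:y0+h:2,x0:x0+w:2]: print(''.join('#' if v<85 else '+' if v<110 else '.' for v in r))
E
```

```text
t: 39.38
tcp_pos: [0.5639, -0.0005, 0.2465]
tool_rot: [0.786, 0.619, -0.0, 0.0]
force: [0.5, 0.2, -2.1]
finger_gap: 0.176
gripper_force: 58.8
t: 40.5
tcp_pos: [0.5637, -0.0006, 0.2463]
tool_rot: [0.979, 0.205, -0.0, 0.0]
force: [0.0, -0.4, -1.6]
finger_gap: 0.177
gripper_force: 58.9
t 40.5 tcp [ 0.5637 -0.0006  0.2463] y-axis yaw -66.3 z [-0.001 -0.001 -1.   ] F [ 0.  -0.4 -1.6] gap 0.177 gf 58.9
shift cm [ 1.419e+01 -1.125e+01  1.000e-02]
[[455. 154.]
 [512. 157.]
 [511. 224.]
 [454. 221.]] floor median 118.0
####++++......................
#####+++......................
#####+++......................
#####+++......................
#####.........................
####+.........................
####+.........................
####+.........................
####+.........................
####+.........................
####+.........................
####+.........................
####+.........................
####+.......+.................
####+.......+.................
####+.........................
####+.........................
#####+........................
######+..+....................
#######++++...................
##########+...................
#####+++......++##+...........
#####+++.....+#####+..........
#####+.......######+..........
#####+.......+####++.......+++
#####........++#+++.........++
#####........+++++++.......+++
#####.........+####++......+++
#####.........+#####+......+++
#####.........+#####+......+++
#####.........+#####+......+++
#####.........+####+.......+++
#####.........++++.........+++
#####......................+++
#####......................+++
####+......................+++
```

```bash

python3 -m inch '[{"dx":1,"dy":-0.75,"dz":0,"wx":0,"wy":0,"wz":0},{"dx":2.2,"dy":-1.75,"dz":0,"wx":0,"wy":0,"wz":0},{"dx":3,"dy":-2.4,"dz":0,"wx":0,"wy":0,"wz":0},{"dx":3,"dy":-2.4,"dz":0,"wx":0,"wy":0,"wz":0},{"dx":2.7,"dy":-2.1,"dz":0,"wx":0,"wy":0,"wz":0},{"dx":1.5,"dy":-1.2,"dz":0,"wx":0,"wy":0,"wz":0},{"dx":0.8,"dy":-0.65,"dz":0,"wx":0,"wy":0,"wz":0},{"dx":0,"dy":0,"dz":0,"wx":0,"wy":0,"wz":0}]'
python3 - <<'E'
from h import *
a=eyes.snapshot('top')[:,:,::-1]; b=eyes.snapshot('scene')[:,:,::-1]
A=cv2.resize(a[140:270,430:540],(440,520),interpolation=cv2.INTER_CUBIC)
B=cv2.resize(b[150:250,60:240],(360,200),interpolation=cv2.INTER_CUBIC); C=cv2.resize(b[120:245,250:400],(360,300),interpolation=cv2.INTER_CUBIC)
o=np.zeros((520,800,3),np.uint8);o[:,:440]=A;o[:200,440:]=B;o[210:510,440:]=C
cv2.imwrite('pics/final.png',np.clip(o*1.3,0,255).astype(np.uint8)); cv2.imwrite('pics/t7.png',a)
E
```

```text
t: 41.55
tcp_pos: [0.6482, 0.1599, 0.2459]
tool_rot: [0.979, 0.205, -0.001, 0.0]
force: [-0.1, -0.1, -1.6]
finger_gap: 0.173
gripper_force: 58.8
```

View pics/final.png

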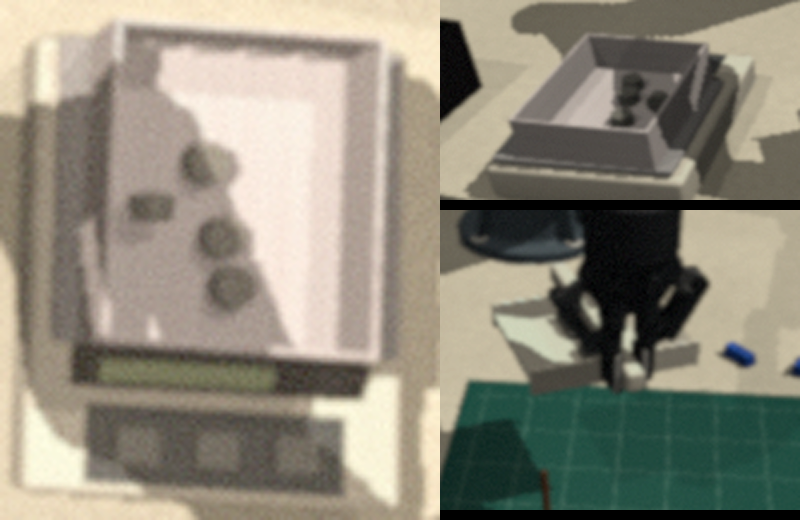

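The tub holds four discs at (208,160), (150,207), (222,238) and (230,288), which are the two strays and the two dish rounds. The dish is level above the mat, so I'll set it down.

```bash

python3 -m inch '[{"dx":0,"dy":0,"dz":1.5,"wx":0,"wy":0,"wz":0},{"dx":0,"dy":0,"dz":3,"wx":0,"wy":0,"wz":0},{"dx":0,"dy":0,"dz":3,"wx":0,"wy":0,"wz":0},{"dx":0,"dy":0,"dz":3,"wx":0,"wy":0,"wz":0},{"dx":0,"dy":0,"dz":3,"wx":0,"wy":0,"wz":0},{"dx":0,"dy":0,"dz":1.5,"wx":0,"wy":0,"wz":0},{"dx":0,"dy":0,"dz":0.6,"wx":0,"wy":0,"wz":0},{"dx":0,"dy":0,"dz":0.4,"wx":0,"wy":0,"wz":0},{"dx":0,"dy":0,"dz":0,"wx":0,"wy":0,"wz":0},{"dx":0,"dy":0,"dz":0,"wx":0,"wy":0,"wz":0}]'
python3 g.py
```

```text
t: 42.9
tcp_pos: [0.6487, 0.1598, 0.087]
tool_rot: [0.979, 0.205, 0.0, 0.0]
force: [-0.4, 0.4, -1.6]
finger_gap: 0.177
gripper_force: 58.9
t 42.9 tcp [0.6487 0.1598 0.087 ] y-axis yaw -66.3 z [ 0. -0. -1.] F [-0.4  0.4 -1.6] gap 0.177 gf 58.9
```

```bash

python3 -m inch '[{"dx":0,"dy":0,"dz":0.25,"wx":0,"wy":0,"wz":0},{"dx":0,"dy":0,"dz":0.2,"wx":0,"wy":0,"wz":0},{"dx":0,"dy":0,"dz":0.05,"wx":0,"wy":0,"wz":0},{"dx":0,"dy":0,"dz":0,"wx":0,"wy":0,"wz":0}]'
python3 g.py
```

```text
t: 43.4
tcp_pos: [0.6483, 0.1598, 0.0821]
tool_rot: [0.979, 0.205, -0.0, 0.0]
force: [-2.4, -0.0, 5.1]
finger_gap: 0.178
gripper_force: 59.8
t 43.4 tcp [0.6483 0.1598 0.0821] y-axis yaw -66.3 z [-0.001 -0.001 -1.   ] F [-2.4 -0.   5.1] gap 0.178 gf 59.8
```

```bash

python3 -m inch '[{"dx":0,"dy":0,"dz":0,"wx":0,"wy":0,"wz":0},{"dx":0,"dy":0,"dz":0,"wx":0,"wy":0,"wz":0},{"dx":0,"dy":0,"dz":0,"wx":0,"wy":0,"wz":0},{"dx":0,"dy":0,"dz":-2,"wx":0,"wy":0,"wz":0},{"dx":0,"dy":0,"dz":-4,"wx":0,"wy":0,"wz":0},{"dx":0,"dy":0,"dz":-5,"wx":0,"wy":0,"wz":0},{"dx":0,"dy":0,"dz":-5,"wx":0,"wy":0,"wz":0},{"dx":0,"dy":0,"dz":0,"wx":0,"wy":0,"wz":0}]' 0.5 30
python3 g.py .435 -.248 .25
```

```text
t: 44.4
tcp_pos: [0.6512, 0.1602, 0.2481]
tool_rot: [0.979, 0.205, 0.006, 0.001]
force: [-0.0, -0.3, 0.7]
finger_gap: 0.498
gripper_force: 0.0
t 44.4 tcp [0.6512 0.1602 0.2481] y-axis yaw -66.3 z [ 0.012  0.    -1.   ] F [-0.  -0.3  0.7] gap 0.498 gf 0.0
shift cm [-36.18  28.7   -0.46]
```

```bash

python3 -m inch '[{"dx":-3.62,"dy":2.87,"dz":0,"wx":0,"wy":0,"wz":0},{"dx":-3.62,"dy":2.87,"dz":0,"wx":0,"wy":0,"wz":0},{"dx":-3.62,"dy":2.87,"dz":0,"wx":0,"wy":0,"wz":0},{"dx":-3.62,"dy":2.87,"dz":0,"wx":0,"wy":0,"wz":0},{"dx":-3.62,"dy":2.87,"dz":0,"wx":0,"wy":0,"wz":0},{"dx":-3.62,"dy":2.87,"dz":0,"wx":0,"wy":0,"wz":0},{"dx":-3.62,"dy":2.87,"dz":0,"wx":0,"wy":0,"wz":0},{"dx":-3.62,"dy":2.87,"dz":0,"wx":0,"wy":0,"wz":0},{"dx":-3.62,"dy":2.87,"dz":0,"wx":0,"wy":0,"wz":0},{"dx":-3.62,"dy":2.87,"dz":0,"wx":0,"wy":0,"wz":0}]' 0
python3 -m inch '[{"dx":0,"dy":0,"dz":4,"wx":0,"wy":0,"wz":0},{"dx":0,"dy":0,"dz":4,"wx":0,"wy":0,"wz":0},{"dx":0,"dy":0,"dz":1.5,"wx":0,"wy":0,"wz":0},{"dx":0,"dy":0,"dz":0,"wx":0,"wy":0,"wz":0},{"dx":0,"dy":0,"dz":0,"wx":0,"wy":0,"wz":0}]'
python3 g.py .435 -.248 .122
python3 mat.py pics/t8.png
python3 - <<'E'
from h import *
im=cv2.imread('pics/t8.png');hsv=cv2.cvtColor(im,cv2.COLOR_BGR2HSV)
c=np.array([.5729,.1253]);a=np.radians(23.9);Q=np.array([[np.cos(a),-np.sin(a)],[np.sin(a),np.cos(a)]])
for nm,y in(('round',(.012,.07)),('oblong',(-.07,-.012))):
  print(nm)
  for x in np.arange(.05,-.051,-.008): print(''.join('#' if im[tuple(np.round(proj('top',[*(c+Q@[x,yy]),.01])[0][::-1]).astype(int))].mean()<100 else '.' for yy in np.arange(y[1],y[0],-.005)))
E
```

```text
t: 45.65
tcp_pos: [0.4308, -0.2493, 0.2415]
tool_rot: [0.979, 0.205, -0.001, -0.0]
force: [0.1, -1.4, -0.1]
finger_gap: 0.002
gripper_force: 0.0
t: 46.28
tcp_pos: [0.4325, -0.2487, 0.1476]
tool_rot: [0.979, 0.205, -0.0, 0.001]
force: [-0.1, 0.6, -0.5]
finger_gap: -0.002
gripper_force: 0.0
t 46.27 tcp [ 0.4325 -0.2487  0.1476] y-axis yaw -66.3 z [ 0.    -0.002 -1.   ] F [-0.1  0.6 -0.5] gap -0.002 gf 0.0
shift cm [0.26 0.03 2.56]
px [221.7 155.8] 161 [0.6578 0.3764 0.016 ] [14.7 29.8]
px [373.8 156. ] 85 [0.6633 0.0035 0.016 ] [12.5 17.4]
px [323.4 191. ] 4083 [0.575  0.1255 0.016 ] [91.5 70.6]
round
............
............
............
............
............
............
............
............
............
............
............
............
............
oblong
......#.....
.....#......
............
............
...##.......
............
............
............
............
............
.#..........
............
##..........
```

```bash
python3 - <<'E'
from h import *
c=np.array([.5729,.1253]);a=np.radians(23.9);Q=np.array([[np.cos(a),-np.sin(a)],[np.sin(a),np.cos(a)]])
ims=[cv2.imread(f) for f in('pics/t4.png','pics/t8.png')]
for x in np.arange(.05,-.051,-.008): print('   '.join(''.join('#' if im[tuple(np.round(proj('top',[*(c+Q@[x,yy]),.01])[0][::-1]).astype(int))].mean()<125 else '.' for yy in np.arange(.07,-.07,-.004)) for im in ims))
E
```

```text
.....#.##.#######..####.#.#........   .......##.#..#.....##########......
..........######...###.............   ...................###.######......
..........#######..###.............   ...................###..#####......
............#####..###.............   ...................###.######......
...................###.............   ...................####.#####......
..........#####....###.............   ...................###.............
..........########.###.............   ...................###.............
..........#######..########........   ...................####............
...................#########.......   ...................####............
...................#########.......   ..................######...........
...................#########.......   ..................######...........
...................#########.......   ...................#####...........
...................####.#.##.......   ..................######...........
```

The rounds' section is empty and the oblongs' section holds both oblongs. Next is COUNT.

```bash

python3 -m inch '[{"dx":0.2,"dy":0,"dz":1,"wx":0,"wy":0,"wz":0},{"dx":0,"dy":0,"dz":0.8,"wx":0,"wy":0,"wz":0},{"dx":0,"dy":0,"dz":0.4,"wx":0,"wy":0,"wz":0},{"dx":0,"dy":0,"dz":0.3,"wx":0,"wy":0,"wz":0},{"dx":0,"dy":0,"dz":0,"wx":0,"wy":0,"wz":0},{"dx":0,"dy":0,"dz":0,"wx":0,"wy":0,"wz":0}]'
python3 g.py
```

```text
t: 47.08
tcp_pos: [0.4338, -0.2476, 0.1234]
tool_rot: [0.979, 0.205, -0.0, 0.001]
force: [-1.5, 2.9, 18.1]
finger_gap: 0.001
gripper_force: 9.0
t 47.08 tcp [ 0.4338 -0.2476  0.1234] y-axis yaw -66.3 z [-0.    -0.001 -1.   ] F [-1.5  2.9 18.1] gap 0.001 gf 9.0
```

```bash

python3 -m inch '[{"dx":0,"dy":0,"dz":-1,"wx":0,"wy":0,"wz":0},{"dx":0,"dy":0,"dz":-2,"wx":0,"wy":0,"wz":0},{"dx":0,"dy":0,"dz":0,"wx":0,"wy":0,"wz":0},{"dx":0,"dy":0,"dz":0,"wx":0,"wy":0,"wz":0}]'
python3 g.py .433 -.2937 .1234
```

```text
t: 47.58
tcp_pos: [0.4335, -0.2475, 0.1511]
tool_rot: [0.979, 0.205, -0.001, -0.0]
force: [-0.4, -0.1, -0.5]
finger_gap: 0.001
gripper_force: 0.0
t 47.58 tcp [ 0.4335 -0.2475  0.1511] y-axis yaw -66.3 z [-0.002 -0.    -1.   ] F [-0.4 -0.1 -0.5] gap 0.001 gf 0.0
shift cm [-1.89  4.22  2.77]
```

```bash

python3 -m inch '[{"dx":-0.9,"dy":2.1,"dz":0,"wx":0,"wy":0,"wz":0},{"dx":-1,"dy":2.1,"dz":0,"wx":0,"wy":0,"wz":0},{"dx":0,"dy":0,"dz":0,"wx":0,"wy":0,"wz":0},{"dx":0,"dy":0,"dz":1.2,"wx":0,"wy":0,"wz":0},{"dx":0,"dy":0,"dz":0.8,"wx":0,"wy":0,"wz":0},{"dx":0,"dy":0,"dz":0.5,"wx":0,"wy":0,"wz":0},{"dx":0,"dy":0,"dz":0.3,"wx":0,"wy":0,"wz":0},{"dx":0,"dy":0,"dz":0,"wx":0,"wy":0,"wz":0},{"dx":0,"dy":0,"dz":0,"wx":0,"wy":0,"wz":0}]'
python3 g.py
```

```text
t: 48.7
tcp_pos: [0.4326, -0.2928, 0.1237]
tool_rot: [0.979, 0.205, -0.001, -0.001]
force: [-2.1, 2.5, 4.7]
finger_gap: -0.003
gripper_force: 1.9
t 48.7 tcp [ 0.4326 -0.2928  0.1237] y-axis yaw -66.3 z [-0.003  0.001 -1.   ] F [-2.1  2.5  4.7] gap -0.003 gf 1.9
```

```bash

python3 -m inch '[{"dx":0,"dy":0,"dz":0.12,"wx":0,"wy":0,"wz":0},{"dx":0,"dy":0,"dz":0,"wx":0,"wy":0,"wz":0}]'
python3 -m inch '[{"dx":0,"dy":0,"dz":-1,"wx":0,"wy":0,"wz":0},{"dx":0,"dy":0,"dz":-4,"wx":0,"wy":0,"wz":0},{"dx":0,"dy":0,"dz":-5,"wx":0,"wy":0,"wz":0},{"dx":0,"dy":4,"dz":-3,"wx":0,"wy":0,"wz":0},{"dx":0,"dy":4,"dz":0,"wx":0,"wy":0,"wz":0},{"dx":0,"dy":4,"dz":0,"wx":0,"wy":0,"wz":0},{"dx":0,"dy":0,"dz":0,"wx":0,"wy":0,"wz":0},{"dx":0,"dy":0,"dz":0,"wx":0,"wy":0,"wz":0}]'
python3 - <<'E'
from h import *
st()
a=cv2.imread('pics/scene0.png');b=eyes.snapshot('scene')[:,:,::-1].copy()
d=cv2.medianBlur(cv2.absdiff(a,b).max(2),5)>35
n,l,s,c=cv2.connectedComponentsWithStats(d.astype(np.uint8))
for i in range(1,n):
    if s[i,4]>15: print(s[i],c[i].round())
E
```

```text
t: 48.95
tcp_pos: [0.4327, -0.2929, 0.1235]
tool_rot: [0.979, 0.205, -0.001, -0.001]
force: [-3.8, 3.7, 12.8]
finger_gap: -0.002
gripper_force: 6.5
t: 49.95
tcp_pos: [0.4812, -0.403, 0.2519]
tool_rot: [0.979, 0.205, -0.001, -0.0]
force: [-0.2, -0.4, 0.9]
finger_gap: 0.002
gripper_force: 0.0
t 49.95 tcp [ 0.4812 -0.403   0.2519] y-axis yaw -66.3 z [-0.002  0.    -1.   ] F [-0.2 -0.4  0.9] gap 0.002 gf 0.0
[23  0 12 14 96] [29.  5.]
[ 330   27   26   64 1260] [340.  60.]
[ 30  30  16  27 192] [36. 43.]
[ 49  46  11  14 118] [54. 52.]
[297  48   7  10  36] [300.  52.]
[   0   63  195  105 6271] [ 77. 127.]
[233 108  16   8  84] [241. 111.]
[201 110   9   5  30] [205. 112.]
[202 127  21  12 176] [211. 133.]
[244 132  43  25 718] [261. 146.]
[  0 161  23   9  98] [ 11. 165.]
[144 187  18  27 290] [153. 200.]
[161 196  12  11  86] [166. 201.]
[401 211  13   6  42] [407. 213.]
[292 224  10  12  68] [296. 230.]
[317 226  15  15 136] [324. 233.]
[380 229   8   6  34] [384. 231.]
[298 238  11   9  67] [303. 242.]
[384 252   9   6  46] [388. 254.]
```

The only changes are the arm and its shadows, the tub and dish contents, and the cleared strays. The bystanders are untouched, so I'm handing in.

```bash
python3 -c "
from station import workorder; print(workorder.sign_off())"
```

```text
the job is handed in; nothing more can be done
None
```

The job is handed in at about 50 s: TARE was pressed with the tub empty, all four round plinths found (two loose, two from the dish) went into the tub, COUNT and then PRINT were pressed, and the dish stands level on the mat with both oblongs in their own section.

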